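Dress the cheese turntable

TASK

Set out the cheese on the serving turntable: turn the board until it clicks with the square slate tile at the front, and there build all the cheese chunks on the worktop into one single steady stack centred on the tile, every chunk lying roughly level - try how each one sits and turn it round if it leans. Then take the board with its stack a quarter turn counter-clockwise (seen from above), past the halfway click, until it clicks with the round cork pad at the front, and finish with the honey jar standing upright on the middle of that pad. Leave the other things on the worktop where they are.

Things in the scene. Friction and masses are not known exactly. Their poses are not given: they have to be found in the camera images.
- stand: Fixed round wooden foot of the serving turntable, 230 mm across. Origin: on the worktop, on the turntable's axis. Its x axis points away from the robot, roughly; a small brass marker on the worktop beside the board's rim lies in its -x direction (the front).
- board (a joint): Angle (rad, counter-clockwise from above; -0.12 to 1.69) of the round wooden board, 310 mm across, top 52 mm up. At 0 its axes are the stand's. Sprung clicks at 0 (tile at the front: loading), 0.785 (halfway) and 1.571 (quarter turn on, pad at the front). A click pulls in over 0.05 rad either side and gives way at 2 to 4 N at the knob; elsewhere light friction holds the board.
- tile_centre (a point): Centre of the top face of the square dark slate tile (100 x 100 mm, top face 57 mm above the worktop) fixed on the board, 80 mm from its axis. Axes turn with the board, z up; at joint 0 it lies in the stand's -x direction.
- pad_centre (a point): Centre of the top face of the round cork pad (76 mm across, top face 57 mm above the worktop) fixed on the board, 100 mm from its axis, 90 degrees from the tile: at joint 0 in the stand's +y direction, at joint 1.571 in its -x direction.
- knob_top (a point): Top (104 mm above the worktop) of the upright knob on the board: steel post 16 mm thick, 40 mm tall, with a dark wooden cap 19 mm thick, 12 mm tall; 125 mm from the axis, at joint 0 in the stand's diagonal +x -y direction. Pinch from above and carry it round in an arc.
- chunk1: Irregular cheese chunk, may be absent. Foot block 86 x 58 x 18 mm (x, y, z); on it, sides tapering in, a block 72 x 50 mm whose top slopes 7 deg down to +x (turned 5 deg about z; its centre at x = -3 mm, 33 mm above the underside). Brown rind on the tall -x end. Origin: centre of the flat underside, z up at first. About 160 g; grip across y.
- chunk2: Irregular cheese chunk, may be absent. Foot block 78 x 54 x 16 mm (x, y, z); on it, sides tapering in, a block 64 x 46 mm whose top slopes 6 deg down to +x (turned -5 deg about z; its centre at x = 3 mm, 30 mm above the underside). Brown rind on the tall -x end. Origin: centre of the flat underside, z up at first. About 130 g; grip across y.
- chunk3: Irregular cheese chunk, may be absent. Foot block 72 x 50 x 18 mm (x, y, z); on it, sides tapering in, a block 58 x 43 mm whose top slopes 9 deg down to +x (turned 4 deg about z; its centre at x = -3 mm, 30 mm above the underside). Brown rind on the tall -x end. Origin: centre of the flat underside, z up at first. About 110 g; grip across y.
- chunk4: Irregular cheese chunk, may be absent. Foot block 66 x 52 x 15 mm (x, y, z); on it, sides tapering in, a block 53 x 44 mm whose top slopes 5 deg down to +x (turned -5 deg about z; its centre at x = 3 mm, 27 mm above the underside). Brown rind on the tall -x end. Origin: centre of the flat underside, z up at first. About 90 g; grip across y.
- chunk5: Irregular cheese chunk, may be absent. Foot block 80 x 49 x 16 mm (x, y, z); on it, sides tapering in, a block 66 x 41 mm whose top slopes 8 deg down to +x (turned 4 deg about z; its centre at x = -3 mm, 31 mm above the underside). Brown rind on the tall -x end. Origin: centre of the flat underside, z up at first. About 120 g; grip across y.
- honey: Squat amber honey jar with a flat steel lid, 54 mm across (lid 48 mm), 60 mm tall, about 180 g. Origin: centre of its underside, z up.
- mug: Bystander, not part of the job: white mug with a handle, 85 mm tall. Origin at its underside.
- spice_a: Bystander, not part of the job: slim amber spice jar, 42 mm across, 90 mm tall. Origin at its underside.
- spice_b: Bystander, not part of the job: slim brown spice jar, 42 mm across, 90 mm tall. Origin at its underside.
- soap: Bystander, not part of the job: green washing-up bottle with a red cap, 190 mm tall. Origin at its underside.
- spoon: Bystander, not part of the job: steel spoon lying on the worktop. Origin at its underside.
- bowl: Bystander, not part of the job: blue bowl, 100 mm across, 50 mm tall. Origin at its underside.
- mill: Bystander, not part of the job: dark wooden pepper mill, 157 mm tall. Origin at its underside.
Mind the look-alikes: they are no part of the job. What is shaped like the chunk3 but yellow is not meant.

How it is judged:
By the outcome, as a careful person would: the job done as asked, in the order asked, and still so for the second after the job is handed in, with the robot touching nothing.
Of chunk1, chunk2, chunk3, chunk4, chunk5 only 3 to 4 are there at a start; the rules pass over those that are not, and their reading is None.
At some moment in a run one of chunk1, chunk2, chunk3, chunk4, chunk5, honey may be knocked a few centimetres aside while the robot is not near it.
Once in a run the grip may slacken for a moment while it holds something.
It also fails if it takes over 210 s, if anything falls off the work surface, if the arm or the gripper's body presses on something with over 40 N, if the wrist force passes 120 N, or if a joint passes its speed limit or range.

ROBOT

A 6-joint arm with a two-finger parallel gripper is mounted at the origin on the work surface. World frame = base frame: x ahead of the robot, y to its left, z up, the work surface at z = 0. Lengths are in m, angles in degrees, forces in N, time in s.
With the tool pointing down it reaches from about 0.25 to 0.725 m from the base axis. Payload 9.7 kg.
Tool frame: the origin (TCP) lies at the very end of the fingers, on their centre line; the grasp point (between the pads) lies 19 mm behind it; y points along the fingers, x is the direction in which the jaws open and shut, and the axes are right-handed (so a half turn about y gives the same grasp; the last joint's range is limited). The gripper opens to 85 mm and grips with 20 to 120 N. Pads are 22 mm wide; open, the fingers measure 114 mm over their backs; the gripper's body (76 mm by 85 mm) begins 54 mm behind the grasp point. The pads swing forward as they close: fully open they stand 13 mm farther back than shut.
Start: joints at [-68.01, 4.979, 10.078, 95.1, 0, 90], TCP at [0.206, -0.51, 0.231] pointing down, gripper open.
Joint ranges: [-179.16, 179.16], [-48.56, 103.87], [-65.8, 70.77], [-126.05, 130.52], [-82.76, 87.17], [-180, 180]. Speed limits (degrees/s): [127.2, 127.2, 147.25, 180, 180, 180].

INTERFACE

Orientations are given as [roll, pitch, yaw] about the fixed x, y, z axes, in that order (R = Rz(yaw) Ry(pitch) Rx(roll)).
In Python, from workcell import bot gives the robot as it stands.
- The arm moves only by the shell command python3 -m jog 'ROWS' [FORCE]. ROWS is JSON, a list of rows, each a list of 7 numbers: the closure, from 0 (fully open) to 1 (shut), then the shift along the world's x, y, z in units of 25 mm (1.0 is 25 mm), then the turn, a rotation vector about the world's x, y, z in units of 5 degrees (1.0 is 5 degrees). A call has 1 to 5 rows; each row is the pose to reach, as a shift and turn from the pose commanded when the call began; what a row does not reach only later rows make up. A row lasts 1/10 s, in which the tool goes at most 50 mm and 8.59 degrees, less where a joint would pass 70% of its speed; a pose out of reach is approached as far as the arm can. A call with a gripper value outside its range is refused whole. The fingers move at their own pace and stop on an object; FORCE is the grip in N (left out, the last holds). Time passes only in rows, so rows that repeat a pose let the fingers close. It gives the time, the measured TCP pose, the force and the opening at its end, in the units of the state.
- bot.get_obs(): the state, without advancing time (a new reading comes with each control period).
- bot.camera(name): name is "side" or "top" or "wrist"; returns (picture, depth): 400x640x3 uint8, red, green, blue; 400x640 float32, m along the optical axis (not along the pixel's ray), 0 where there is no reading.
- bot.camera_model(name): a dict with "fx", "fy", "cx", "cy" (pixels), "rvec" (rotation vector, rad) and "tvec" (3), from world to camera coordinates, as OpenCV has them; the wrist camera has in their place "tool_from_camera" (4x4, takes a point from camera to tool coordinates, whose origin is the TCP and whose axes are the tool frame's). Camera axes: x right, y down, z forward; pixel columns grow to the right and rows downward; lengths in m; the calibration is good to about 2 mm. The wrist camera is an equidistant fisheye: a pixel r from the principal point sees the ray r / f radians off the axis. A picture is of the moment at which its call begins: read the wrist's pose just before it. camera_model takes no time and is no camera call.
- bot.job_done(): hands the job in, once; it reports no verdict.
Trained networks look in the newest picture that a camera, given by its name, has taken for a name from the list of things; names that differ only in an ending like _2 or _b are one class to them, and where a whole thing is asked for, a point or a joint stands for the part that bears it (a point fixed in the world has none). Each returns a list of dicts, best first, with "conf" (0 to 1); they miss things now and then, are a little off and sometimes report something else, mostly with a low value. They report only what shows in the picture. A call takes as long as a camera call. They do not tell look-alikes from the thing itself.
- bot.regions_of(camera, label): "pixels" (400x640 bool, what is visible of it) and "point" ([row, column] in pixels, amid what is visible of it).
The state is a dict: "time": time; "q": joint angles; "qd": joint speeds; "joint_efforts": joint torques, N m; "ee_pos": TCP position; "tcp_rot": TCP orientation; "wrist_force": force on the tool from outside, world axes, zero at the start; "torque": the same for the moment, N m; "opening": finger opening in m.
Only numpy, scipy, OpenCV 4.12 (cv2) and the standard library are available. Lean on these libraries where they do the work, as an engineer would, in place of code of your own. Each camera call takes 0.05 s, during which the arm holds its last target. There are 200 camera calls.

## Working session

There is one attempt and no reset: what is moved stays moved. The work goes in short steps, Python scripts to look and compute and a shell command to move; the robot and the scene stay as the last step left them, time stands still between calls to the robot, and variables do not carry over. Pictures are saved under pics/ and viewed, about 12 in all and at most 16, crops included, and the job is handed in when it is done.

```bash
ls; mkdir -p pics
python3 - <<'E'
from workcell import bot
import cv2,numpy as np
o=bot.get_obs();print({k:np.round(v,3).tolist() for k,v in o.items()})
for n in("top","side"):
    p,d=bot.camera(n);cv2.imwrite(f"pics/{n}0.png",p[:,:,::-1]);np.save(f"{n}_d.npy",d)
    m=bot.camera_model(n);print(n,m)
    for l in ["chunk1","chunk2","chunk3","chunk4","chunk5","honey","board","knob_top","stand"]:
        for r in bot.regions_of(n,l)[:6]: print(l,round(r["conf"],2),np.round(r["point"]),r["pixels"].sum())
print(bot.camera_model("wrist"))
E
```

```text
pics
{'time': 0.0, 'q': [-68.009, 5.01, 10.033, 95.098, 0.001, 89.998], 'qd': [-0.03, -0.036, -0.039, -0.046, -0.048, -0.089], 'joint_efforts': [-0.005, -52.039, 46.479, 0.016, -0.0, 0.0], 'ee_pos': [0.206, -0.51, 0.231], 'tcp_rot': [-89.999, 0.075, -68.007], 'wrist_force': [0.155, -1.034, 0.323], 'torque': [0.01, -0.026, 0.007], 'opening': 0.086}
top {'fx': 369.395728150897, 'fy': 369.395728150897, 'cx': 318.2682573705578, 'cy': 197.1834442775497, 'rvec': array([ 2.15323982, -2.13431507,  0.15225032]), 'tvec': array([-0.04869714,  0.56507854,  1.00835366])}
chunk1 0.95 [244. 216.] 539
chunk1 0.87 [195. 216.] 618
chunk1 0.85 [236. 268.] 433
chunk1 0.68 [215. 172.] 420
chunk1 0.57 [294. 183.] 583
chunk2 0.95 [244. 216.] 539
chunk2 0.87 [195. 216.] 618
chunk2 0.85 [236. 268.] 433
chunk2 0.68 [215. 172.] 420
chunk2 0.57 [294. 183.] 583
chunk3 0.95 [244. 216.] 539
chunk3 0.87 [195. 216.] 618
chunk3 0.85 [236. 268.] 433
chunk3 0.68 [215. 172.] 420
chunk3 0.57 [294. 183.] 583
chunk4 0.95 [244. 216.] 539
chunk4 0.87 [195. 216.] 618
chunk4 0.85 [236. 268.] 433
chunk4 0.68 [215. 172.] 420
chu
[... 1287 characters left out ...]
.] 924
chunk5 0.84 [367. 271.] 1027
chunk5 0.82 [307. 274.] 1065
chunk5 0.31 [168. 354.] 7053
honey 0.73 [381. 326.] 773
board 0.82 [166. 354.] 7103
knob_top 0.7 [170. 357.] 7032
stand 0.66 [237. 385.] 1379
stand 0.65 [164. 353.] 7184
{'fx': 309.70691628693146, 'fy': 309.70691628693146, 'cx': 323.00017728697327, 'cy': 201.6291291148288, 'tool_from_camera': array([[ 9.99999536e-01, -9.56380913e-04,  1.17347199e-04,
        -6.65995103e-04],
       [-3.98232262e-04, -2.99321082e-01,  9.54152363e-01,
        -1.43055169e-01],
       [-8.77408617e-04, -9.54151966e-01, -2.99321324e-01,
         7.80918786e-02],
       [ 0.00000000e+00,  0.00000000e+00,  0.00000000e+00,
         1.00000000e+00]])}
```

Run:
```python
import cv2,numpy as np
p=cv2.imread("pics/top0.png");c=p[110:330,130:480];cv2.imwrite("pics/topc.png",cv2.resize(c,None,fx=2.25,fy=2.25,interpolation=cv2.INTER_CUBIC))
```

```text
(no output)
```

View pics/topc.png

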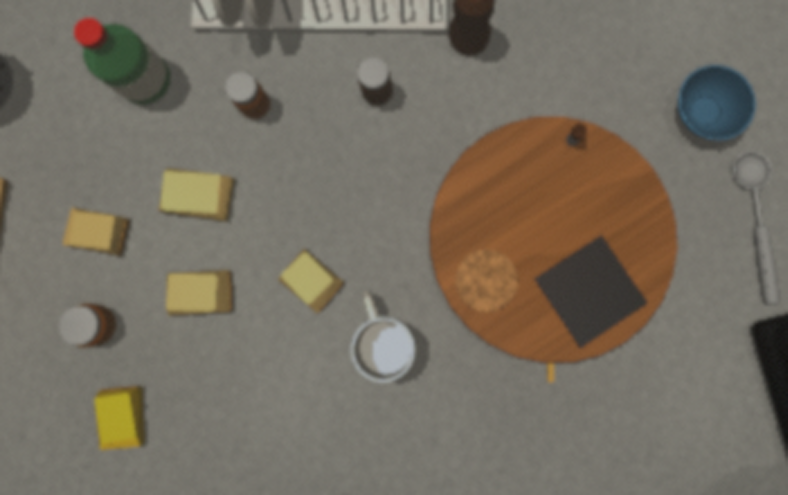

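View pics/side0.png

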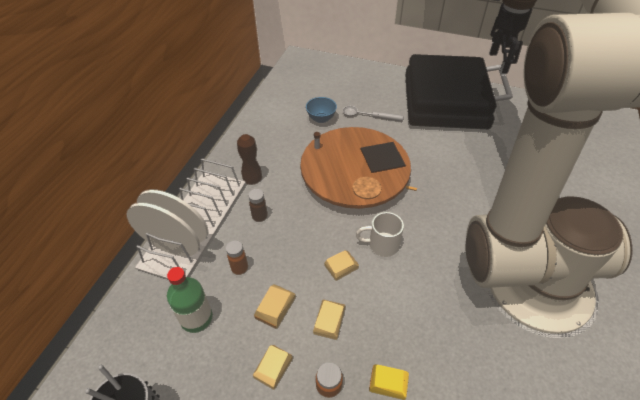

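```bash
cat > h.py <<'E'
from workcell import bot
import cv2,numpy as np
from scipy.spatial.transform import Rotation as R
def cloud(n):
    "picture and HxWx3 world points (nan where no depth)"
    o=bot.get_obs(); p,d=bot.camera(n); m=bot.camera_model(n)
    v,u=np.mgrid[0:400,0:640].astype(float); x=(u-m["cx"])/m["fx"]; y=(v-m["cy"])/m["fy"]
    d=np.where(d>0,d,np.nan).astype(float)
    if n=="wrist":
        r=np.hypot(x,y)+1e-9; k=np.tan(np.minimum(r,1.4))/r
        P=np.dstack([x*k*d,y*k*d,d]); T=m["tool_from_camera"]
        P=P@T[:3,:3].T+T[:3,3]; Q=R.from_euler("xyz",o["tcp_rot"],degrees=True).as_matrix()
        return p,P@Q.T+o["ee_pos"]
    P=np.dstack([x*d,y*d,d]); Q=R.from_rotvec(np.ravel(m["rvec"])).as_matrix()
    return p,(P-np.ravel(m["tvec"]))@Q
def shape(pts,zmin=.006,zb=0.):
    "footprint rect (centre, L, W, long-axis yaw), top plane"
    q=pts[np.isfinite(pts[:,2])]; q=q[q[:,2]>zb+zmin]
    (c,(a,b),t)=cv2.minAreaRect((q[:,:2]*1000).astype(np.float32))
    if a<b: a,b,t=b,a,t+90
    s=q[q[:,2]>zb+.021]; g=np.full(3,np.nan)
    if len(s)>20:
        for _ in range(4):
            A=np.c_[s[:,:2]-np.array(c)/1000,np.ones(len(s))]; g=np.linalg.lstsq(A,s[:,2],rcond=None)[0]; e=s[:,2]-A@g; s=s[abs(e)<max(.002,1.5*e.std())]
    yd=np.degrees(np.arctan2(-g[1],-g[0]))   # downhill = +x of the chunk
    return dict(c=np.round(c,1),L=round(a,1),W=round(b,1),yaw=round((t+90)%180-90,1),down=round(yd,1),slope=round(np.degrees(np.arctan(np.hypot(*g[:2]))),1),ztop=round((g[2]-zb)*1000,1),zmax=round((np.percentile(q[:,2],98)-zb)*1000,1),n=len(q))
E
python3 - <<'E'
from h import *
for n in("top","side"):
    p,P=cloud(n); np.save(n+"_P.npy",P)
    for r in bot.regions_of(n,"chunk1")[:5]+bot.regions_of(n,"honey")[:2]:
        q=P[r["pixels"]]; s=shape(q); print(n,np.round(r["point"]),s, np.round(p[r["pixels"]].mean(0)))
    r=bot.regions_of(n,"board")[0]["pixels"]; q=P[r];print("board",np.round(np.nanmedian(q,0),4))
    z=P[...,2]; near=np.abs(z-.052)<.006
    (c,rad)=cv2.minEnclosingCircle((P[r&near][:,:2]*1000).astype(np.float32)); print(c,rad)
    for nm,m in dict(dark=p.max(2)<70,).items():
        k=m&r&(abs(z-.057)<.006); print("tile",cv2.minAreaRect((P[k][:,:2]*1000).astype(np.float32)),np.nanmedian(P[k],0),k.sum())
    k=r&(z>.075); print("knob",k.sum(),np.nanmedian(P[k],0),np.nanmax(P[k][:,2]) if k.any() else 0)
    # marker: orange
    h=cv2.cvtColor(p,cv2.COLOR_RGB2HSV); k=(h[...,0]>12)&(h[...,0]<25)&(h[...,1]>150)&(z<.012)&(z>-.01)&(np.hypot(P[...,0]-c[0]/1000,P[...,1]-c[1]/1000)<.21); print("marker",k.sum(),np.nanmedian(P[k],0))
E
```

```text
top [294. 184.] {'c': array([287.4, 332.5]), 'L': 73.4, 'W': 50.9, 'yaw': 4.3, 'down': np.float64(-172.7), 'slope': np.float64(9.3), 'ztop': np.float64(29.5), 'zmax': np.float64(35.8), 'n': 534} [146. 131.  43.]
top [197. 217.] {'c': array([568.6, 249.4]), 'L': 83.8, 'W': 57.0, 'yaw': 81.7, 'down': np.float64(-94.0), 'slope': np.float64(8.1), 'ztop': np.float64(32.2), 'zmax': np.float64(39.1), 'n': 601} [156. 146.  95.]
top [237. 268.] {'c': array([459.1,  99.8]), 'L': 66.1, 'W': 51.8, 'yaw': 49.4, 'down': np.float64(28.8), 'slope': np.float64(3.4), 'ztop': np.float64(27.2), 'zmax': np.float64(31.7), 'n': 418} [155. 144.  94.]
top [216. 171.] {'c': array([519.7, 377.9]), 'L': 71.8, 'W': 49.7, 'yaw': 80.2, 'down': np.float64(82.7), 'slope': np.float64(8.4), 'ztop': np.float64(30.1), 'zmax': np.float64(35.7), 'n': 446} [145. 124.  78.]
top [242. 218.] {'c': array([443.1, 241.8]), 'L': 79.2, 'W': 53.7, 'yaw': -86.0, 'down': np.float64(82.9), 'slope': np.float64(5.9), 'ztop': np.float64(30.4), 'zmax': np.float64(35.2), 'n': 540} [151. 135.  86.]
board [ 0.5114 -0.204   0.0527]
(514.82379
[... 1213 characters left out ...]
 71.0, 'W': 51.7, 'yaw': 48.2, 'down': np.float64(50.6), 'slope': np.float64(5.2), 'ztop': np.float64(26.6), 'zmax': np.float64(30.7), 'n': 589} [188. 158. 105.]
side [380. 327.] {'c': array([399.9, 379.9]), 'L': 50.2, 'W': 49.5, 'yaw': -27.4, 'down': np.float64(110.4), 'slope': np.float64(5.0), 'ztop': np.float64(58.8), 'zmax': np.float64(62.5), 'n': 754} [152. 136. 124.]
side [168. 355.] {'c': array([ 514.7, -200.6]), 'L': 306.9, 'W': 306.8, 'yaw': -11.3, 'down': np.float64(8.7), 'slope': np.float64(0.4), 'ztop': np.float64(51.8), 'zmax': np.float64(59.1), 'n': 7091} [149. 101.  67.]Traceback (most recent call last):
  File "<stdin>", line 6, in <module>
IndexError: list index out of range
```

```bash
python3 -m jog '[[0,1.2,0.8,0,0,0,-1],[0,2.4,1.6,0,0,0,-2],[0,3.6,2.4,0,0,0,-3],[0,4.8,3.2,0,0,0,-4],[0,5.8,3.8,0,0,0,-5]]' && python3 -m jog '[[0,1.2,0.8,0,0,0,0],[0,2.4,1.6,0,0,0,0],[0,3.6,2.4,0,0,0,0],[0,4.8,3.2,0,0,0,0],[0,5.8,3.8,0,0,0,0]]' && python3 -c "
from workcell import bot
o=bot.get_obs();print(o['q'],o['tcp_rot'],o['time'])"
```

```text
time: 1.9
ee_pos: [0.3522, -0.4138, 0.2314]
tcp_rot: [-90.0, -0.0, -93.2]
wrist_force: [-0.2, -0.8, -0.1]
opening: 0.0857
time: 2.4
ee_pos: [0.4974, -0.3186, 0.2313]
tcp_rot: [-90.0, 0.0, -93.0]
wrist_force: [-0.1, -0.5, -1.4]
opening: 0.0857
[-3.26487256e+01  1.07060404e+01  1.64460258e+01  9.57319443e+01
  6.01984443e-03  1.50316074e+02] [-8.99900331e+01  1.24781553e-03 -9.29647992e+01] 2.4
```

```bash
python3 -m jog '[[0,1.4,0.9,0,0,0,0],[0,2.8,1.8,0,0,0,0],[0,4.2,2.7,0,0,0,0],[0,5.58,3.64,0,0,0,0],[0,5.58,3.64,0,0,0,0]]' && python3 -m jog '[[0,0,0,-1.6,0,0,0],[0,0,0,-3.2,0,0,0],[0,0,0,-4.8,0,0,0],[0,0,0,-6.36,0,0,0],[0,0,0,-6.36,0,0,0]]' && python3 -m jog '[[0.8,0,0,0,0,0,0],[0.8,0,0,0,0,0,0],[0.8,0,0,0,0,0,0],[0.8,0,0,0,0,0,0],[0.8,0,0,0,0,0,0]]' 40 && python3 -m jog '[[1,0,0,0,0,0,0],[1,0,0,0,0,0,0],[1,0,0,0,0,0,0]]' 40
```

```text
time: 2.9
ee_pos: [0.6386, -0.2257, 0.2291]
tcp_rot: [-90.1, 0.1, -92.8]
wrist_force: [0.7, 0.2, -0.7]
opening: 0.0851
time: 3.4
ee_pos: [0.632, -0.2282, 0.0661]
tcp_rot: [-90.5, 0.2, -93.0]
wrist_force: [-0.4, -0.2, -0.8]
opening: 0.0851
time: 3.9
ee_pos: [0.636, -0.2292, 0.0737]
tcp_rot: [-89.9, -0.0, -93.0]
wrist_force: [-1.7, 0.8, 5.0]
opening: 0.0177
time: 4.2
ee_pos: [0.636, -0.2292, 0.0738]
tcp_rot: [-89.9, -0.0, -93.0]
wrist_force: [-0.7, -0.3, 5.1]
opening: 0.0173
```

```bash
python3 -m jog '[[1,-0.06,-0.28,0,0,0,-0.2],[1,-0.15,-0.56,0,0,0,-0.4],[1,-0.25,-0.83,0,0,0,-0.6],[1,-0.36,-1.09,0,0,0,-0.8],[1,-0.5,-1.35,0,0,0,-1]]' && python3 -m jog '[[1,-0.14,-0.25,0,0,0,-0.2],[1,-0.3,-0.49,0,0,0,-0.4],[1,-0.47,-0.72,0,0,0,-0.6],[1,-0.66,-0.94,0,0,0,-0.8],[1,-0.86,-1.15,0,0,0,-1]]' && python3 -m jog '[[1,0,0,0,0,0,0],[1,0,0,0,0,0,0]]'
python3 - <<'E'
from h import *
p,P=cloud("top"); cv2.imwrite("pics/t2.png",p[:,:,::-1]); z=P[...,2]
k=(p.max(2)<70)&(abs(z-.057)<.006)&(np.hypot(P[...,0]-.515,P[...,1]+.203)<.15)
print(cv2.minAreaRect((P[k][:,:2]*1000).astype(np.float32)),np.nanmedian(P[k],0),k.sum())
E
```

```text
time: 4.7
ee_pos: [0.6241, -0.2632, 0.0736]
tcp_rot: [-89.8, -0.0, -98.1]
wrist_force: [5.0, 0.8, 4.7]
opening: 0.0176
time: 5.2
ee_pos: [0.6022, -0.2919, 0.0735]
tcp_rot: [-89.8, 0.0, -103.1]
wrist_force: [4.7, 4.8, 5.5]
opening: 0.0175
time: 5.4
ee_pos: [0.6021, -0.2925, 0.0735]
tcp_rot: [-89.9, -0.1, -103.0]
wrist_force: [3.1, -3.8, 6.1]
opening: 0.0173
((504.93011474609375, -212.68426513671875), (75.34666442871094, 256.4367370605469), 61.913726806640625) [ 0.44529778 -0.18690641  0.05733351] 804
```

```bash
python3 -m jog '[[0,0,0,0,0,0,0],[0,0,0,0,0,0,0],[0,0,0,0,0,0,0],[0,0,0,1,0,0,0],[0,0,0,3,0,0,0]]' && python3 -m jog '[[0,0,0,2,0,0,0],[0,0,0,4,0,0,0],[0,0,1.5,4,0,0,1.5],[0,0,3,4,0,0,3],[0,0,4.5,4,0,0,4.5]]' && python3 -m jog '[[0,-0.2,1.7,0,0,0,1.5],[0,-0.4,3.4,0,0,0,3],[0,-0.6,5.1,0,0,0,4.5],[0,-0.8,6.8,0,0,0,6],[0,-1,8.5,0,0,0,7.2]]' && python3 -m jog '[[0,-0.1,1.8,0,0,0,1.5],[0,-0.2,3.5,0,0,0,3],[0,-0.3,5.2,0,0,0,4.5],[0,-0.32,7,0,0,0,6],[0,-0.32,8.7,0,0,0,7.2]]' && python3 -m jog '[[0,0,0,0,0,0,0]]'
python3 - <<'E'
from h import *
p,P=cloud("top"); cv2.imwrite("pics/t2.png",p[:,:,::-1]); z=P[...,2]
k=(p.max(2)<70)&(abs(z-.057)<.006)&(np.hypot(P[...,0]-.515,P[...,1]+.203)<.15)
print("tile",cv2.minAreaRect((P[k][:,:2]*1000).astype(np.float32)),np.nanmedian(P[k],0),k.sum())
p,P=cloud("wrist"); cv2.imwrite("pics/w2.png",p[:,:,::-1])
for r in bot.regions_of("wrist","chunk1")[:5]:
    q=P[r["pixels"]]; print(r["conf"],np.round(r["point"]),shape(q))
E
```

```text
time: 5.95
ee_pos: [0.5994, -0.2904, 0.1432]
tcp_rot: [-90.5, 0.1, -103.0]
wrist_force: [1.9, -0.7, 0.7]
opening: 0.085
time: 6.45
ee_pos: [0.6014, -0.178, 0.2472]
tcp_rot: [-90.0, 0.0, -80.2]
wrist_force: [-0.0, 0.3, 0.5]
opening: 0.0852
time: 6.95
ee_pos: [0.5757, 0.0352, 0.247]
tcp_rot: [-90.0, 0.0, -44.2]
wrist_force: [0.9, -0.1, 0.2]
opening: 0.0852
time: 7.45
ee_pos: [0.5678, 0.2529, 0.2471]
tcp_rot: [-90.0, 0.0, -8.2]
wrist_force: [0.7, -0.8, 0.6]
opening: 0.0854
time: 7.55
ee_pos: [0.5675, 0.2555, 0.2459]
tcp_rot: [-90.0, 0.1, -8.0]
wrist_force: [0.6, -0.6, 0.1]
opening: 0.0856
tile ((436.3128662109375, -205.1880340576172), (90.3272476196289, 92.51219940185547), 0.40564650297164917) [ 0.43497094 -0.20523053  0.05716661] 1147
0.91 [192. 229.] {'c': array([445.4, 244.6]), 'L': 80.3, 'W': 54.9, 'yaw': -85.6, 'down': np.float64(87.0), 'slope': np.float64(5.9), 'ztop': np.float64(30.5), 'zmax': np.float64(33.7), 'n': 2554}
0.72 [145. 120.] {'c': array([289.2, 335. ]), 'L': 75.4, 'W': 50.0, 'yaw': 6.0, 'down': np.float64(-169.8), 'slope': np.float64(8.7), 'ztop': np.float64(29.6), 'zmax': np.float64(34.5), 'n': 1490}
0.67 [168. 324.] {'c': array([571. , 254.4]), 'L': 88.7, 'W': 57.9, 'yaw': 82.2, 'down': np.float64(-92.9), 'slope': np.float64(7.0), 'ztop': np.float64(33.1), 'zmax': np.float64(38.0), 'n': 3341}
0.61 [281. 265.] {'c': array([461.9, 103.8]), 'L': 66.0, 'W': 52.8, 'yaw': 51.9, 'down': np.float64(48.2), 'slope': np.float64(5.1), 'ztop': np.float64(27.3), 'zmax': np.float64(29.8), 'n': 1473}
```

View pics/w2.png

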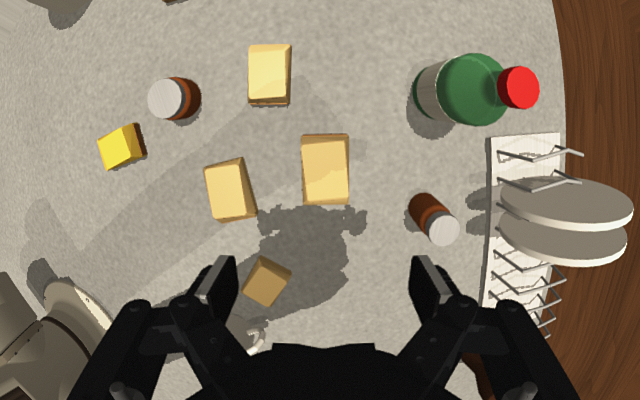

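```bash
python3 -m jog '[[0,0.05,0,-1.8,0,0,0],[0,0.05,0,-3.6,0,0,0],[0,0.05,0,-5.4,0,0,0],[0,0.05,0,-7,0,0,0],[0,0.05,0,-8.2,0,0,0]]' && python3 -m jog '[[0,0,0,-0.6,0,0,0],[0,0,0,-1.1,0,0,0],[0,0,0,-1.4,0,0,0],[0,0,0,-1.6,0,0,0],[0,0,0,-1.65,0,0,0]]' && python3 -m jog '[[0.5,0,0,0,0,0,0],[0.6,0,0,0,0,0,0],[0.6,0,0,0,0,0,0],[0.6,0,0,0,0,0,0],[0.6,0,0,0,0,0,0]]' 50 && python3 -m jog '[[0.6,0,0,0.3,0,0,0],[0.6,0,0,1.2,0,0,0],[0.6,0,0,2.4,0,0,0],[0.6,0,0,3.6,0,0,0],[0.6,0,0,5,0,0,0]]'
```

```text
time: 8.2
ee_pos: [0.5689, 0.2488, 0.0396]
tcp_rot: [-90.1, 0.1, -8.7]
wrist_force: [-0.4, -0.6, -0.1]
opening: 0.0855
time: 8.7
ee_pos: [0.5701, 0.2511, 0.0015]
tcp_rot: [-90.0, -0.0, -8.5]
wrist_force: [0.6, 0.7, 0.8]
opening: 0.0856
time: 9.2
ee_pos: [0.5703, 0.2513, 0.0021]
tcp_rot: [-89.9, -0.1, -8.5]
wrist_force: [0.2, -0.1, 5.4]
opening: 0.0569
time: 9.7
ee_pos: [0.569, 0.2508, 0.1266]
tcp_rot: [-90.1, 0.1, -8.5]
wrist_force: [0.2, 0.8, -1.8]
opening: 0.0566
```

```bash
python3 -m jog '[[0.6,-0.3,-1,1,0,0,0.3],[0.6,-0.8,-2.6,1.5,0,0,0.6],[0.6,-1.3,-4.2,1.5,0,0,1],[0.6,-1.8,-5.8,1.5,0,0,1.4],[0.6,-2.3,-7.4,1.5,0,0,1.7]]' && python3 -m jog '[[0.6,-0.5,-1.7,0,0,0,0],[0.6,-1,-3.4,0,0,0,0],[0.6,-1.5,-5.1,0,0,0,0],[0.6,-2,-6.8,0,0,0,0],[0.6,-2.5,-8.5,0,0,0,0]]' && python3 -m jog '[[0.6,-0.3,-1.4,0,0,0,0],[0.6,-0.6,-2.2,0,0,0,0],[0.6,-0.6,-2.4,0,0,0,0],[0.6,-0.6,-2.4,0,0,0,0]]'
```

```text
time: 10.2
ee_pos: [0.5113, 0.0647, 0.1638]
tcp_rot: [-90.0, 0.0, 0.1]
wrist_force: [1.8, -0.3, -1.5]
opening: 0.0567
time: 10.7
ee_pos: [0.4487, -0.1479, 0.1639]
tcp_rot: [-90.0, -0.0, 0.0]
wrist_force: [1.4, -0.7, -1.8]
opening: 0.0566
time: 11.1
ee_pos: [0.4345, -0.2068, 0.1636]
tcp_rot: [-90.0, 0.0, -0.1]
wrist_force: [0.5, 1.0, -1.8]
opening: 0.0564
```

```bash
python3 -m jog '[[0.6,0,0,-1,0,0,0],[0.6,0,0,-2,0,0,0],[0.6,0,0,-3,0,0,0],[0.6,0,0,-3.7,0,0,0],[0.6,0,0,-3.9,0,0,0]]' && python3 -m jog '[[0.6,0,0,-0.1,0,0,0],[0.6,0,0,-0.2,0,0,0],[0.6,0,0,-0.24,0,0,0],[0.6,0,0,-0.24,0,0,0]]'
```

```text
time: 11.6
ee_pos: [0.4341, -0.2047, 0.0641]
tcp_rot: [-89.9, 0.2, 0.1]
wrist_force: [-0.8, -0.7, -1.1]
opening: 0.0566
time: 12.0
ee_pos: [0.435, -0.2066, 0.0606]
tcp_rot: [-90.0, -0.0, -0.0]
wrist_force: [0.0, -0.2, -2.4]
opening: 0.0565
```

```bash
python3 -m jog '[[0.6,0,0,-0.06,0,0,0],[0.6,0,0,-0.06,0,0,0],[0.4,0,0,-0.06,0,0,0],[0,0,0,-0.06,0,0,0],[0,0,0,-0.06,0,0,0]]' && python3 -m jog '[[0,0,0,0.4,0,0,0],[0,0,0,1.5,0,0,0],[0,0,0,3,0,0,0],[0,0,0,4.5,0,0,0],[0,0,0,6,0,0,0]]' && python3 -m jog '[[0,0,1.6,0,0,0,0.2],[0,0.1,3.4,0,0,0,0.4],[0,0.2,5.2,0,0,0,0.6],[0,0.3,7,0,0,0,0.86],[0,0.3,8.8,0,0,0,0.86]]' && python3 -m jog '[[0,0,1.8,0,0,0,0],[0,0,3.6,0,0,0,0],[0,0,5.4,0,0,0,0],[0,0,7.2,0,0,0,0],[0,0,9.2,0,0,0,0]]' && python3 -m jog '[[0,0,0,0,0,0,0]]'
cat >> h.py <<'E'
def chunks(n):
    p,P=cloud(n); o=[]
    for r in bot.regions_of(n,"chunk1")[:6]:
        q=P[r["pixels"]]; zb=0. if np.nanmedian(q[:,1])>0 else .057
        s=shape(q,zb=zb); o.append(s); print(n,round(r["conf"],2),np.round(r["point"]),{k:(v.tolist() if hasattr(v,"tolist") else v) for k,v in s.items()})
    return p,P
E
python3 -c "
from h import *
chunks('wrist');p,P=chunks('top')"
```

```text
time: 12.5
ee_pos: [0.4346, -0.2065, 0.0585]
tcp_rot: [-90.0, 0.0, -0.0]
wrist_force: [-0.5, 0.1, -0.0]
opening: 0.0825
time: 13.0
ee_pos: [0.4344, -0.2064, 0.2107]
tcp_rot: [-90.0, -0.0, -0.0]
wrist_force: [1.3, 0.2, 0.2]
opening: 0.0855
time: 13.5
ee_pos: [0.442, 0.0152, 0.2094]
tcp_rot: [-90.0, -0.1, 4.3]
wrist_force: [1.5, -0.4, 0.2]
opening: 0.0853
time: 14.0
ee_pos: [0.4418, 0.2452, 0.2095]
tcp_rot: [-90.0, -0.1, 4.3]
wrist_force: [1.4, -0.9, 0.6]
opening: 0.085
time: 14.1
ee_pos: [0.4415, 0.2482, 0.2084]
tcp_rot: [-89.9, 0.0, 4.6]
wrist_force: [-0.5, -1.5, 0.6]
opening: 0.0856
wrist 0.85 [180. 323.] {'c': [444.4, 244.0], 'L': 81.0, 'W': 54.0, 'yaw': -86.2, 'down': 89.3, 'slope': 6.1, 'ztop': 30.9, 'zmax': 34.0, 'n': 3381}
wrist 0.74 [ 70. 406.] {'c': [521.3, 381.2], 'L': 74.5, 'W': 51.3, 'yaw': 79.7, 'down': 86.8, 'slope': 9.0, 'ztop': 30.2, 'zmax': 35.0, 'n': 3085}
wrist 0.69 [ 94. 193.] {'c': [288.9, 335.2], 'L': 74.6, 'W': 50.5, 'yaw': 6.0, 'down': -170.2, 'slope': 9.2, 'ztop': 30.0, 'zmax': 34.9, 'n': 2663}
wrist 0.68 [286. 328.] {'c': [461.1, 105.0], 'L': 64.4, 'W': 51.9, 'yaw': 50.2, 'down': 51.4, 'slope': 5.1, 'ztop': 27.5, 'zmax': 30.0, 'n': 1942}
top 0.75 [243. 378.] {'c': [435.7, -205.3], 'L': 87.5, 'W': 56.1, 'yaw': -89.4, 'down': -86.1, 'slope': 7.5, 'ztop': 32.8, 'zmax': 38.4, 'n': 691}
top 0.73 [241. 216.] {'c': [443.6, 242.1], 'L': 78.0, 'W': 54.0, 'yaw': -85.5, 'down': 92.8, 'slope': 4.9, 'ztop': 30.4, 'zmax': 35.3, 'n': 519}
top 0.68 [236. 267.] {'c': [459.7, 99.0], 'L': 63.3, 'W': 48.8, 'yaw': 50.6, 'down': 37.9, 'slope': 3.0, 'ztop': 27.2, 'zmax': 31.9, 'n': 375}
top 0.56 [295. 182.] {'c': [287.3, 332.9], 'L': 73.6, 'W': 50.4, 'yaw': 6.5, 'down': -168.6, 'slope': 9.3, 'ztop': 29.4, 'zmax': 35.9, 'n': 527}
```

```bash
python3 -m jog '[[0,0.06,0,-1.8,0,0,0],[0,0.06,0,-3.6,0,0,0],[0,0.06,0,-5.2,0,0,0],[0,0.06,0,-6.4,0,0,0],[0,0.06,0,-7.2,0,0,0]]' && python3 -m jog '[[0,0,0,-0.5,0,0,0],[0,0,0,-0.8,0,0,0],[0,0,0,-1,0,0,0],[0,0,0,-1.1,0,0,0],[0,0,0,-1.13,0,0,0]]' && python3 -m jog '[[0.5,0,0,0,0,0,0],[0.6,0,0,0,0,0,0],[0.65,0,0,0,0,0,0],[0.65,0,0,0,0,0,0],[0.65,0,0,0,0,0,0]]' 50 && python3 -m jog '[[0.65,0,0,0.3,0,0,0],[0.65,0,0,1.2,0,0,0],[0.65,0,0,2.4,0,0,0],[0.65,0,0,4,0,0,0],[0.65,0,0,6,0,0,0]]'
```

```text
time: 14.8
ee_pos: [0.4431, 0.2415, 0.0265]
tcp_rot: [-90.1, 0.1, 4.2]
wrist_force: [-0.4, 0.2, -0.6]
opening: 0.0854
time: 15.3
ee_pos: [0.4441, 0.2436, 0.0008]
tcp_rot: [-90.0, -0.0, 4.3]
wrist_force: [-0.4, 0.2, 0.1]
opening: 0.0853
time: 15.8
ee_pos: [0.4441, 0.2438, 0.001]
tcp_rot: [-90.0, -0.1, 4.3]
wrist_force: [-1.2, 0.6, 6.0]
opening: 0.0526
time: 16.3
ee_pos: [0.4426, 0.2429, 0.1505]
tcp_rot: [-90.1, 0.2, 4.3]
wrist_force: [0.9, 0.9, -1.8]
opening: 0.0522
```

```bash
python3 -m jog '[[0.65,0,-1,0.6,0,0,0],[0.65,-0.1,-2.6,1,0,0,-0.2],[0.65,-0.2,-4.3,1,0,0,-0.4],[0.65,-0.3,-6,1,0,0,-0.6],[0.65,-0.36,-7.6,1,0,0,-0.86]]' && python3 -m jog '[[0.65,0,-1.7,0,0,0,0],[0.65,0,-3.4,0,0,0,0],[0.65,0,-5.1,0,0,0,0],[0.65,0,-6.8,0,0,0,0],[0.65,0,-8.3,0,0,0,0]]' && python3 -m jog '[[0.65,0,-1.2,0,0.4,0,0],[0.65,0,-1.8,0,0.9,0,0],[0.65,0,-2.02,0,1.4,0,0],[0.65,0,-2.02,0,1.4,0,0],[0.65,0,-2.02,0,1.4,0,0]]' && python3 -m jog '[[0.65,0,0,-1,0,0,0],[0.65,0,0,-1.9,0,0,0],[0.65,0,0,-2.5,0,0,0],[0.65,0,0,-2.8,0,0,0],[0.65,0,0,-2.9,0,0,0]]' && python3 -m jog '[[0.65,0,0,-0.1,0,0,0],[0.65,0,0,-0.2,0,0,0],[0.65,0,0,-0.2,0,0,0]]'
```

```text
time: 16.8
ee_pos: [0.4341, 0.052, 0.1756]
tcp_rot: [-90.0, -0.0, -0.0]
wrist_force: [0.7, 0.2, -1.2]
opening: 0.0526
time: 17.3
ee_pos: [0.4341, -0.1559, 0.1755]
tcp_rot: [-90.0, -0.0, -0.0]
wrist_force: [0.4, -0.5, -1.3]
opening: 0.0526
time: 17.8
ee_pos: [0.4345, -0.2046, 0.1752]
tcp_rot: [-83.0, 0.0, -0.1]
wrist_force: [-0.5, 0.2, -1.3]
opening: 0.0523
time: 18.3
ee_pos: [0.4346, -0.204, 0.1025]
tcp_rot: [-83.0, 0.0, 0.0]
wrist_force: [-1.1, 0.6, -0.6]
opening: 0.0524
time: 18.6
ee_pos: [0.4348, -0.2046, 0.098]
tcp_rot: [-83.0, -0.0, -0.0]
wrist_force: [0.3, 0.4, -1.0]
opening: 0.0524
```

```bash
python3 -m jog '[[0.65,0,0,-0.1,0,0,0],[0.65,0,0,-0.18,0,0,0],[0.65,0,0,-0.18,0,0,0],[0.65,0,0,-0.18,0,0,0]]';  python3 -m jog '[[0.65,0,0,-0.05,0,0,0],[0.65,0,0,-0.1,0,0,0],[0.65,0,0,-0.1,0,0,0],[0.65,0,0,-0.1,0,0,0]]'
```

```text
time: 19.0
ee_pos: [0.4347, -0.2045, 0.0933]
tcp_rot: [-83.0, 0.0, -0.0]
wrist_force: [-0.3, 0.2, -1.2]
opening: 0.0524
time: 19.4
ee_pos: [0.4348, -0.2046, 0.0912]
tcp_rot: [-83.0, -0.0, -0.0]
wrist_force: [-1.6, -0.3, 3.6]
opening: 0.0524
```

```bash
python3 -m jog '[[0.5,0,0,0,0,0,0],[0.3,0,0,0,0,0,0],[0,0,0,0,0,0,0],[0,0,0,0,0,0,0],[0,0,0,0.4,0,0,0]]' && python3 -m jog '[[0,0,0,1,0,0,0],[0,0,0,2,0,0,0],[0,0,0,3,-0.5,0,0],[0,0,0,4,-1,0,0],[0,0,0,4.4,-1.4,0,0]]' && python3 -m jog '[[0,0.1,1.6,0,0,0,-1],[0,0.3,3.4,0,0,0,-2.4],[0,0.5,5.2,0,0,0,-4],[0,0.8,7,0,0,0,-5.6],[0,1.05,8.8,0,0,0,-7]]' && python3 -m jog '[[0,0,1.6,0,0,0,-0.9],[0,0,2.8,0,0,0,-0.9],[0,0,3.54,0,0,0,-0.9],[0,0,3.54,0,0,0,-0.9]]'
python3 -c "
from h import *
chunks('wrist');p,P=chunks('top');cv2.imwrite('pics/t3.png',cv2.resize(p[200:290,310:440,::-1],None,fx=5,fy=5));chunks('side')"
```

```text
time: 19.9
ee_pos: [0.434, -0.2041, 0.0999]
tcp_rot: [-82.9, 0.1, -0.0]
wrist_force: [-0.1, 0.7, 1.1]
opening: 0.0854
time: 20.4
ee_pos: [0.4353, -0.2048, 0.2142]
tcp_rot: [-90.2, -0.2, -0.0]
wrist_force: [-0.6, -0.8, -0.4]
opening: 0.0856
time: 20.9
ee_pos: [0.46, 0.0078, 0.2117]
tcp_rot: [-90.0, -0.1, -34.2]
wrist_force: [0.4, 0.1, 0.4]
opening: 0.0851
time: 21.3
ee_pos: [0.4599, 0.0966, 0.2114]
tcp_rot: [-90.0, -0.0, -38.2]
wrist_force: [-0.5, 0.4, -0.3]
opening: 0.0855
wrist 0.93 [118. 106.] {'c': [288.7, 334.4], 'L': 75.8, 'W': 50.4, 'yaw': 5.4, 'down': -164.4, 'slope': 8.8, 'ztop': 29.7, 'zmax': 34.4, 'n': 1953}
wrist 0.78 [386. 462.] {'c': [460.3, -77.2], 'L': 326.7, 'W': 34.9, 'yaw': 84.6, 'down': -5.2, 'slope': 5.5, 'ztop': 62.6, 'zmax': 64.3, 'n': 654}
wrist 0.73 [173. 318.] {'c': [461.0, 101.9], 'L': 67.3, 'W': 50.8, 'yaw': 50.8, 'down': 46.0, 'slope': 4.8, 'ztop': 27.7, 'zmax': 30.1, 'n': 2657}
wrist 0.49 [362. 464.] {'c': [476.5, -94.7], 'L': 307.5, 'W': 8.5, 'yaw': 84.3, 'down': -170.3, 'slope': 67.9, 'ztop': 109.3, 'zmax': 87.1, 'n': 88}
top 0.75 [236. 268.] {'c': [454
[... 577 characters left out ...]
0.1, 381.8], 'L': 74.9, 'W': 51.3, 'yaw': 80.1, 'down': 85.1, 'slope': 9.3, 'ztop': 29.3, 'zmax': 34.7, 'n': 978}
side 0.8 [383. 389.] {'c': [287.2, 336.5], 'L': 73.9, 'W': 51.3, 'yaw': 6.4, 'down': -176.0, 'slope': 9.6, 'ztop': 29.0, 'zmax': 34.6, 'n': 1023}
side 0.66 [154. 384.] {'c': [434.3, -198.0], 'L': 73.2, 'W': 53.9, 'yaw': 88.9, 'down': 108.8, 'slope': 3.9, 'ztop': 61.5, 'zmax': 65.1, 'n': 492}
side 0.63 [177. 366.] {'c': [485.7, -43.0], 'L': 361.9, 'W': 109.1, 'yaw': -80.6, 'down': nan, 'slope': nan, 'ztop': nan, 'zmax': 322.1, 'n': 16}
side 0.58 [171. 381.] {'c': [434.9, -192.4], 'L': 73.0, 'W': 58.5, 'yaw': -88.5, 'down': -45.3, 'slope': 8.8, 'ztop': 24.3, 'zmax': 38.5, 'n': 231}
```

```bash
python3 -c "
from h import *
print(bot.get_obs()['ee_pos'],bot.get_obs()['time'])
p,P=chunks('wrist');cv2.imwrite('pics/w4.png',p[:,:,::-1]);chunks('side')"
```

```text
[0.46008119 0.09383553 0.21096761] 21.6
wrist 0.88 [119. 102.] {'c': [288.8, 334.8], 'L': 74.7, 'W': 51.2, 'yaw': 5.4, 'down': -165.0, 'slope': 8.7, 'ztop': 29.7, 'zmax': 34.5, 'n': 1957}
wrist 0.61 [384. 461.] {'c': [459.7, -89.7], 'L': 300.3, 'W': 36.8, 'yaw': 84.2, 'down': -9.1, 'slope': 6.9, 'ztop': 63.3, 'zmax': 64.5, 'n': 691}
side 0.98 [155. 384.] {'c': [434.3, -198.2], 'L': 74.6, 'W': 54.9, 'yaw': 89.9, 'down': 115.7, 'slope': 3.0, 'ztop': 61.1, 'zmax': 65.6, 'n': 525}
side 0.88 [366. 272.] {'c': [519.3, 382.4], 'L': 74.4, 'W': 49.9, 'yaw': 78.9, 'down': 84.3, 'slope': 9.1, 'ztop': 29.0, 'zmax': 35.0, 'n': 972}
side 0.66 [383. 390.] {'c': [287.2, 336.9], 'L': 73.6, 'W': 50.1, 'yaw': 7.4, 'down': -176.7, 'slope': 9.8, 'ztop': 29.0, 'zmax': 34.8, 'n': 1004}
side 0.63 [173. 382.] {'c': [434.8, -191.5], 'L': 71.1, 'W': 58.2, 'yaw': -88.8, 'down': 157.0, 'slope': 3.7, 'ztop': 28.6, 'zmax': 35.5, 'n': 226}
side 0.56 [275. 330.] {'c': [469.7, 136.7], 'L': 68.8, 'W': 52.5, 'yaw': 48.8, 'down': 50.8, 'slope': 4.6, 'ztop': 26.7, 'zmax': 30.0, 'n': 617}
```

View pics/w4.png

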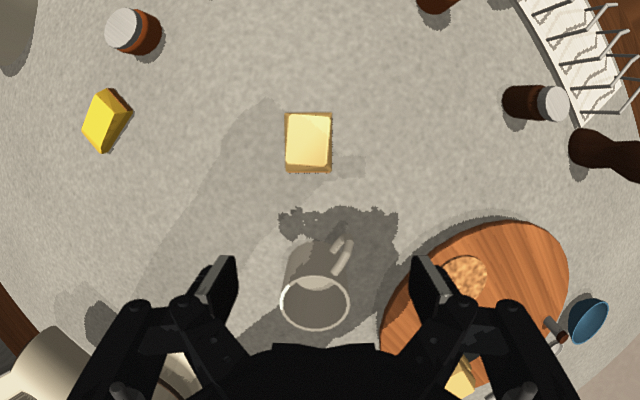

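```bash
python3 -m jog '[[0,0,0.8,0,0,0,0],[0,0,1.2,0,0,0,0],[0,0,1.2,0,0,0,0],[0,0,1.2,0,0,0,0],[0,0,1.2,0,0,0,0]]'; python3 -c "
from h import *
for i in range(2):
  o=bot.get_obs();print(o['ee_pos'],o['tcp_rot'],o['time'])
  p,P=cloud('wrist')
  m=(P[...,2]>.006)&(P[...,2]<.045)&(np.hypot(P[...,0]-.47,P[...,1]-.137)<.055)
  print(shape(P[m]))
chunks('side')"
```

```text
time: 22.3
ee_pos: [0.46, 0.1244, 0.2108]
tcp_rot: [-90.0, -0.0, -38.4]
wrist_force: [0.2, -0.4, -0.5]
opening: 0.0854
[0.4599791  0.12436567 0.21078626] [-9.00116001e+01 -2.51638102e-03 -3.84163322e+01] 22.3
{'c': array([471.9, 134.7]), 'L': 68.7, 'W': 51.8, 'yaw': 51.4, 'down': np.float64(48.6), 'slope': np.float64(4.7), 'ztop': np.float64(27.7), 'zmax': np.float64(30.0), 'n': 2811}
[0.46000373 0.12431405 0.21081057] [-9.00067543e+01 -5.27210374e-03 -3.84306343e+01] 22.35
{'c': array([472. , 134.6]), 'L': 68.8, 'W': 51.9, 'yaw': 51.6, 'down': np.float64(47.5), 'slope': np.float64(4.8), 'ztop': np.float64(27.7), 'zmax': np.float64(30.1), 'n': 2813}
side 0.95 [275. 331.] {'c': [469.6, 136.4], 'L': 68.5, 'W': 50.8, 'yaw': 50.8, 'down': 60.8, 'slope': 3.9, 'ztop': 26.6, 'zmax': 30.0, 'n': 613}
side 0.89 [155. 384.] {'c': [434.7, -198.5], 'L': 77.9, 'W': 54.7, 'yaw': -90.0, 'down': 95.9, 'slope': 3.4, 'ztop': 61.1, 'zmax': 65.2, 'n': 524}
side 0.71 [380. 389.] {'c': [287.1, 337.3], 'L': 73.8, 'W': 48.9, 'yaw': 6.4, 'down': -172.2, 'slope': 9.5, 'ztop': 28.9, 'zmax': 34.6, 'n': 1008}
side 0.69 [366. 273.] {'c': [519.9, 382.1], 'L': 74.3, 'W': 50.9, 'yaw': 79.4, 'down': 87.1, 'slope': 9.6, 'ztop': 29.3, 'zmax': 35.2, 'n': 970}
side 0.52 [175. 381.] {'c': [430.4, -165.1], 'L': 60.6, 'W': 25.0, 'yaw': 19.5, 'down': 93.4, 'slope': 42.5, 'ztop': 27.5, 'zmax': 35.7, 'n': 201}
```

```bash
python3 -m jog '[[0,0.46,0.41,-1.6,0,0,0],[0,0.46,0.41,-3.4,0,0,0],[0,0.46,0.41,-5.2,0,0,0],[0,0.46,0.41,-6.4,0,0,0],[0,0.46,0.41,-7.2,0,0,0]]' && python3 -m jog '[[0,0,0,-0.5,0,0,0],[0,0,0,-0.8,0,0,0],[0,0,0,-1,0,0,0],[0,0,0,-1.15,0,0,0],[0,0,0,-1.18,0,0,0]]' && python3 -m jog '[[0.5,0,0,0,0,0,0],[0.6,0,0,0,0,0,0],[0.65,0,0,0,0,0,0],[0.65,0,0,0,0,0,0],[0.65,0,0,0,0,0,0]]' 50 && python3 -m jog '[[0.65,0,0,0.3,0,0,0],[0.65,0,0,1.2,0,0,0],[0.65,0,0,2.6,0,0,0],[0.65,0,0,4.4,0,0,0],[0.65,0,0,6.3,0,0,0]]'  && python3 -m jog '[[0.65,0,0,1,0,0,0],[0.65,0,0,1,0,0,0]]'
```

```text
time: 23.0
ee_pos: [0.4702, 0.1344, 0.028]
tcp_rot: [-90.1, 0.1, -38.4]
wrist_force: [-1.2, 0.6, -0.4]
opening: 0.0855
time: 23.5
ee_pos: [0.4718, 0.1351, 0.0016]
tcp_rot: [-90.0, -0.0, -38.4]
wrist_force: [-0.4, 0.1, -0.8]
opening: 0.0856
time: 24.0
ee_pos: [0.472, 0.1351, 0.0021]
tcp_rot: [-89.9, -0.0, -38.4]
wrist_force: [-0.9, 0.0, 6.0]
opening: 0.0507
time: 24.5
ee_pos: [0.4708, 0.1348, 0.1602]
tcp_rot: [-90.1, 0.0, -38.4]
wrist_force: [0.8, 1.1, -0.4]
opening: 0.0502
time: 24.7
ee_pos: [0.4729, 0.1354, 0.1882]
tcp_rot: [-89.7, -0.2, -38.4]
wrist_force: [-1.6, 0.8, -0.4]
opening: 0.0502
```

```bash
python3 -m jog '[[0.65,-0.1,-1,0.2,0,0,1],[0.65,-0.3,-2.6,0.4,0,0,2.4],[0.65,-0.6,-4.2,0.4,0,0,4],[0.65,-0.9,-5.8,0.4,0,0,5.6],[0.65,-1.2,-7.4,0.4,0,0,7]]' && python3 -m jog '[[0.65,-0.1,-1.6,0,0,0,0.7],[0.65,-0.2,-3.2,0,0,0,0.7],[0.65,-0.27,-4.8,0,0,0,0.7],[0.65,-0.27,-5.8,0,0,0,0.7],[0.65,-0.27,-6.2,0,0,0,0.7]]' && python3 -m jog '[[0.65,0,0,0,0,0,0],[0.65,0,0,0,0,0,0],[0.65,0,0,0,0,0,0]]'
```

```text
time: 25.2
ee_pos: [0.4408, -0.0505, 0.1929]
tcp_rot: [-90.0, 0.1, -3.2]
wrist_force: [2.0, 0.0, -0.8]
opening: 0.0509
time: 25.7
ee_pos: [0.4342, -0.2061, 0.1926]
tcp_rot: [-90.0, 0.1, -0.2]
wrist_force: [-1.0, 0.5, -1.8]
opening: 0.0508
time: 26.0
ee_pos: [0.435, -0.2032, 0.1937]
tcp_rot: [-90.0, 0.0, 0.0]
wrist_force: [0.1, -0.2, -1.4]
opening: 0.0508
```

```bash
python3 -m jog '[[0.65,0,-0.05,-0.8,0.2,0,0],[0.65,0,-0.05,-1.6,0.2,0,0],[0.65,0,-0.05,-2.2,0.2,0,0],[0.65,0,-0.05,-2.6,0.2,0,0],[0.65,0,-0.05,-2.7,0.2,0,0]]';  python3 -m jog '[[0.65,0,0,-0.06,0,0,0],[0.65,0,0,-0.1,0,0,0],[0.65,0,0,-0.1,0,0,0]]'; python3 -m jog '[[0.65,0,0,-0.05,0,0,0],[0.65,0,0,-0.07,0,0,0],[0.65,0,0,-0.07,0,0,0]]'
```

```text
time: 26.5
ee_pos: [0.4346, -0.2049, 0.1253]
tcp_rot: [-89.0, 0.1, -0.0]
wrist_force: [-0.4, 0.4, -0.5]
opening: 0.0508
time: 26.8
ee_pos: [0.4352, -0.2056, 0.1243]
tcp_rot: [-89.0, -0.0, -0.1]
wrist_force: [0.3, 0.1, -0.1]
opening: 0.051
time: 27.1
ee_pos: [0.4351, -0.2057, 0.1226]
tcp_rot: [-89.0, -0.0, -0.1]
wrist_force: [0.6, 0.0, 3.4]
opening: 0.0505
```

```bash
python3 -m jog '[[0.5,0,0,0,0,0,0],[0.3,0,0,0,0,0,0],[0,0,0,0,0,0,0],[0,0,0,0,0,0,0],[0,0,0,0.4,0,0,0]]' && python3 -m jog '[[0,0,0,1,0,0,0],[0,0,0,2,-0.2,0,0],[0,0,0,3,-0.2,0,0],[0,0,0,3.6,-0.2,0,0],[0,0,1,3.6,-0.2,0,0]]' && python3 -m jog '[[0,0.2,1.5,0,0,0,-0.4],[0,0.4,3.2,0,0,0,-0.8],[0,0.6,5,0,0,0,-1.2],[0,0.9,6.8,0,0,0,-1.6],[0,1.2,8.6,0,0,0,-2.1]]' && python3 -m jog '[[0,0.2,1.7,0,0,0,0],[0,0.5,3.4,0,0,0,0],[0,0.8,5.1,0,0,0,0],[0,1.1,6.8,0,0,0,0],[0,1.4,8.5,0,0,0,0]]' && python3 -m jog '[[0,0.3,1.7,0,0,0,0],[0,0.6,3.4,0,0,0,0],[0,0.8,5.2,0,0,0,0],[0,0.8,5.2,0,0,0,0],[0,0.8,5.2,0,0,0,0]]'
python3 -c "
from h import *
o=bot.get_obs();print(o['ee_pos'],o['tcp_rot'])
chunks('wrist');p,P=chunks('top');cv2.imwrite('pics/t4.png',p[:,:,::-1]);p,P=chunks('side');cv2.imwrite('pics/s4.png',cv2.resize(p[90:240,280:480,::-1],None,fx=4,fy=4,interpolation=cv2.INTER_CUBIC))"
```

```text
time: 27.6
ee_pos: [0.4343, -0.2052, 0.1311]
tcp_rot: [-88.9, 0.1, -0.1]
wrist_force: [0.4, 0.1, -0.5]
opening: 0.0852
time: 28.1
ee_pos: [0.4357, -0.1819, 0.2248]
tcp_rot: [-90.1, -0.2, -0.2]
wrist_force: [-0.1, 0.9, -0.7]
opening: 0.0852
time: 28.6
ee_pos: [0.4649, 0.0363, 0.223]
tcp_rot: [-90.0, -0.1, -10.7]
wrist_force: [0.7, -1.1, 0.0]
opening: 0.0851
time: 29.1
ee_pos: [0.4999, 0.2489, 0.2228]
tcp_rot: [-90.0, -0.0, -10.5]
wrist_force: [1.4, -0.3, 0.1]
opening: 0.0853
time: 29.6
ee_pos: [0.5197, 0.3778, 0.2215]
tcp_rot: [-90.1, 0.0, -10.5]
wrist_force: [-0.5, -0.1, 0.2]
opening: 0.0853
[0.5196736  0.37775356 0.2215468 ] [-9.00630475e+01  4.40552247e-02 -1.04552569e+01]
wrist 0.64 [234. 163.] {'c': [288.7, 336.5], 'L': 76.2, 'W': 48.9, 'yaw': 6.2, 'down': -173.4, 'slope': 8.9, 'ztop': 29.7, 'zmax': 34.6, 'n': 1686}
wrist 0.55 [173. 324.] {'c': [521.1, 381.8], 'L': 74.0, 'W': 50.8, 'yaw': 80.0, 'down': 82.7, 'slope': 9.4, 'ztop': 30.0, 'zmax': 34.8, 'n': 2744}
top 0.88 [246. 380.] {'c': [437.4, -207.2], 'L': 68.2, 'W': 59.4, 'yaw': -89.4, 'down': 71.2, 'slope': 3.8, 'ztop': 90.1,
[... 490 characters left out ...]
432.6, -164.4], 'L': 45.4, 'W': 4.6, 'yaw': 2.4, 'down': 93.6, 'slope': 71.9, 'ztop': 24.5, 'zmax': 33.1, 'n': 42}
side 0.97 [381. 391.] {'c': [287.2, 335.6], 'L': 73.7, 'W': 52.5, 'yaw': 5.6, 'down': -171.1, 'slope': 8.8, 'ztop': 29.0, 'zmax': 35.3, 'n': 1021}
side 0.56 [368. 272.] {'c': [519.8, 381.8], 'L': 74.8, 'W': 50.4, 'yaw': 80.1, 'down': 87.4, 'slope': 9.5, 'ztop': 29.1, 'zmax': 34.9, 'n': 975}
side 0.53 [174. 381.] {'c': [432.1, -162.9], 'L': 56.6, 'W': 16.3, 'yaw': 10.3, 'down': 95.2, 'slope': 32.2, 'ztop': 25.9, 'zmax': 34.2, 'n': 184}
side 0.32 [379. 326.] {'c': [400.1, 379.7], 'L': 50.5, 'W': 49.7, 'yaw': -28.1, 'down': 102.8, 'slope': 4.9, 'ztop': 58.8, 'zmax': 62.6, 'n': 755}
```

View pics/s4.png

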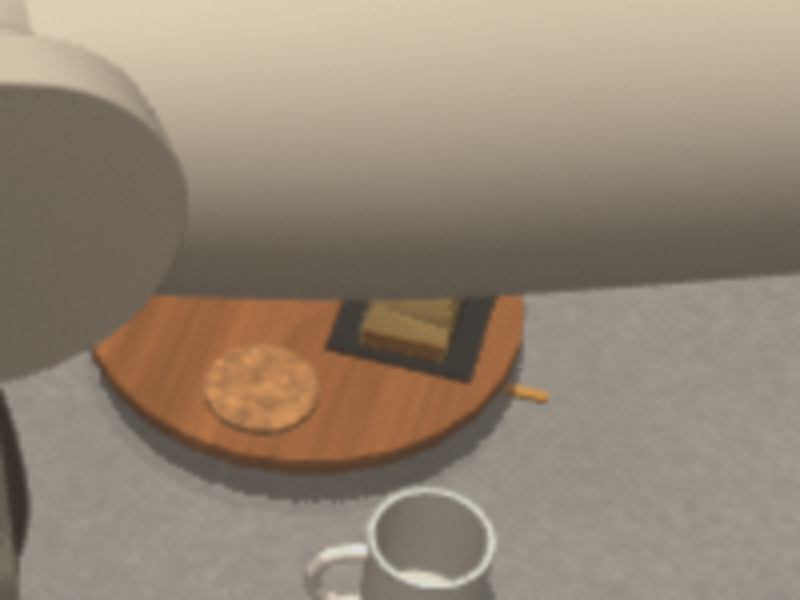

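```bash
python3 -m jog '[[0,0.03,0.16,-1.6,0,0,0],[0,0.03,0.16,-3.4,0,0,0],[0,0.03,0.16,-5.2,0,0,0],[0,0.03,0.16,-6.7,0,0,0],[0,0.03,0.16,-7.6,0,0,0]]' && python3 -m jog '[[0,0,0,-0.5,0,0,0],[0,0,0,-0.9,0,0,0],[0,0,0,-1.1,0,0,0],[0,0,0,-1.24,0,0,0],[0,0,0,-1.26,0,0,0]]' && python3 -m jog '[[0.5,0,0,0,0,0,0],[0.6,0,0,0,0,0,0],[0.65,0,0,0,0,0,0],[0.65,0,0,0,0,0,0],[0.65,0,0,0,0,0,0]]' 50 && python3 -m jog '[[0.65,0,0,0.3,0,0,0],[0.65,0,0,1.2,0,0,0],[0.65,0,0,2.6,0,0,0],[0.65,0,0,4.4,0,0,0],[0.65,0,0,6.3,0,0,0]]'  && python3 -m jog '[[0.65,0,0,1.5,0,0,0],[0.65,0,0,2.2,0,0,0],[0.65,0,0,2.2,0,0,0]]'
```

```text
time: 30.4
ee_pos: [0.5196, 0.3793, 0.0289]
tcp_rot: [-90.1, 0.1, -10.6]
wrist_force: [-0.1, -0.1, -0.5]
opening: 0.0853
time: 30.9
ee_pos: [0.521, 0.3812, 0.0012]
tcp_rot: [-90.0, -0.0, -10.6]
wrist_force: [-0.5, 1.1, 0.1]
opening: 0.0854
time: 31.4
ee_pos: [0.5211, 0.3813, 0.0014]
tcp_rot: [-89.9, -0.1, -10.6]
wrist_force: [-0.3, -0.2, 6.1]
opening: 0.0489
time: 31.9
ee_pos: [0.52, 0.3805, 0.159]
tcp_rot: [-90.1, 0.1, -10.6]
wrist_force: [1.0, 0.4, 0.1]
opening: 0.0487
time: 32.2
ee_pos: [0.5214, 0.3815, 0.2164]
tcp_rot: [-89.8, -0.2, -10.6]
wrist_force: [-1.0, -0.5, -1.6]
opening: 0.0491
```

```bash
python3 -m jog '[[0.65,-0.2,-1.2,0.2,0,0,0.4],[0.65,-0.5,-2.8,0.4,0,0,0.8],[0.65,-0.8,-4.5,0.4,0,0,1.2],[0.65,-1.1,-6.2,0.4,0,0,1.6],[0.65,-1.4,-8,0.4,0,0,2.1]]' && python3 -m jog '[[0.65,-0.3,-1.8,0,0,0,0],[0.65,-0.6,-3.6,0,0,0,0],[0.65,-0.9,-5.4,0,0,0,0],[0.65,-1.2,-7.2,0,0,0,0],[0.65,-1.5,-8.9,0,0,0,0]]' && python3 -m jog '[[0.65,-0.2,-1.7,0,0,0,0],[0.65,-0.4,-3.4,0,-0.2,0,0],[0.65,-0.54,-5,0,-0.4,0,0],[0.65,-0.54,-6.2,0,-0.6,0,0],[0.65,-0.54,-6.5,0,-0.8,0,0]]' && python3 -m jog '[[0.65,0,0,0,0,0,0],[0.65,0,0,0,0,0,0],[0.65,0,0,0,0,0,0]]'
```

```text
time: 32.7
ee_pos: [0.4845, 0.1795, 0.221]
tcp_rot: [-90.0, 0.1, 0.1]
wrist_force: [0.6, -0.1, -0.6]
opening: 0.0489
time: 33.2
ee_pos: [0.4469, -0.0432, 0.2213]
tcp_rot: [-90.0, 0.1, -0.0]
wrist_force: [2.6, -0.2, -1.1]
opening: 0.0485
time: 33.7
ee_pos: [0.4337, -0.2063, 0.2209]
tcp_rot: [-94.0, 0.2, -0.2]
wrist_force: [-0.9, 0.0, -0.3]
opening: 0.049
time: 34.0
ee_pos: [0.4347, -0.2029, 0.2227]
tcp_rot: [-94.0, 0.0, 0.0]
wrist_force: [0.3, -0.3, -0.7]
opening: 0.0489
```

```bash
python3 -m jog '[[0.65,0,-0.03,-0.8,0,0,0],[0.65,0,-0.03,-1.6,0,0,0],[0.65,0,-0.03,-2.3,0,0,0],[0.65,0,-0.03,-2.7,0,0,0],[0.65,0,-0.03,-2.8,0,0,0]]';  python3 -m jog '[[0.65,0,0,-0.04,0,0,0],[0.65,0,0,-0.08,0,0,0],[0.65,0,0,-0.08,0,0,0]]'; python3 -m jog '[[0.65,0,0,-0.03,0,0,0],[0.65,0,0,-0.06,0,0,0],[0.65,0,0,-0.06,0,0,0]]'
```

```text
time: 34.5
ee_pos: [0.4344, -0.204, 0.1521]
tcp_rot: [-94.0, 0.1, 0.0]
wrist_force: [-0.3, 0.5, -0.1]
opening: 0.0484
time: 34.8
ee_pos: [0.435, -0.2048, 0.1517]
tcp_rot: [-94.0, -0.1, -0.0]
wrist_force: [0.1, -0.4, -0.8]
opening: 0.0488
time: 35.1
ee_pos: [0.4347, -0.2048, 0.1496]
tcp_rot: [-94.0, -0.0, -0.1]
wrist_force: [-0.3, -0.2, -1.5]
opening: 0.0487
```

```bash
python3 -m jog '[[0.65,0,0.02,-0.04,0,0,0],[0.65,0,0.02,-0.06,0,0,0],[0.65,0,0.02,-0.06,0,0,0]]'
```

```text
time: 35.4
ee_pos: [0.4347, -0.2046, 0.149]
tcp_rot: [-94.1, -0.1, -0.1]
wrist_force: [-2.1, 0.2, 6.3]
opening: 0.0486
```

```bash
python3 -m jog '[[0.5,0,0,0,0,0,0],[0.3,0,0,0,0,0,0],[0,0,0,0,0,0,0],[0,0,0,0,0,0,0],[0,0,0,0.4,0,0,0]]' && python3 -m jog '[[0,0,0,1,0,0,0],[0,0,0,2,0.4,0,0],[0,0,0,3,0.8,0,0],[0,0,0,4,0.8,0,0],[0,0.5,1.4,4.5,0.8,0,0]]' && python3 -m jog '[[0,0.5,1.7,0,0,0,1.5],[0,1,3.5,0,0,0,3],[0,1.5,5.3,0,0,0,4.5],[0,2,7.1,0,0,0,6],[0,2.5,8.8,0,0,0,7.2]]' && python3 -m jog '[[0,0.6,0,0,0,0,1],[0,1.2,0,0,0,0,1.8],[0,1.2,0,0,0,0,1.8]]'
python3 -c "
from h import *
o=bot.get_obs();print(o['ee_pos'],o['tcp_rot'],o['q'])
p,P=chunks('top');cv2.imwrite('pics/t5.png',cv2.resize(p[110:330,130:480,::-1],None,fx=2.25,fy=2.25,interpolation=cv2.INTER_CUBIC))
a=np.arctan2(P[...,1],P[...,0]);r=np.hypot(P[...,0],P[...,1]);q1=np.radians(o['q'][0])
for R0 in np.arange(.2,.7,.04):
  m=(abs(r-R0)<.01)&(abs(a-q1)*R0<.015)
  if m.any(): print(round(R0,2),np.nanmedian(P[m][:,2]))
p,P=chunks('side');cv2.imwrite('pics/s5.png',cv2.resize(p[90:240,280:480,::-1],None,fx=4,fy=4,interpolation=cv2.INTER_CUBIC))"
```

```text
time: 35.9
ee_pos: [0.4341, -0.204, 0.1571]
tcp_rot: [-93.9, 0.1, -0.1]
wrist_force: [-0.6, 0.3, 0.2]
opening: 0.0857
time: 36.4
ee_pos: [0.4471, -0.1714, 0.2732]
tcp_rot: [-90.1, -0.1, -0.3]
wrist_force: [1.8, -0.3, 0.3]
opening: 0.0856
time: 36.9
ee_pos: [0.5099, 0.0528, 0.2714]
tcp_rot: [-90.0, -0.0, 36.3]
wrist_force: [1.0, -1.2, -0.3]
opening: 0.0853
time: 37.2
ee_pos: [0.5407, 0.0513, 0.2702]
tcp_rot: [-90.0, 0.0, 45.1]
wrist_force: [-0.4, -1.5, -1.2]
opening: 0.0857
[0.54067241 0.05128128 0.27024964] [-8.99821607e+01  2.62556217e-02  4.50685123e+01] [ 5.41972075e+00  5.13301550e+00  1.46219922e+01  9.95205757e+01
 -3.01741936e-03  5.03512134e+01]
top 0.86 [245. 383.] {'c': [434.7, -204.8], 'L': 74.1, 'W': 49.1, 'yaw': 89.9, 'down': 87.1, 'slope': 13.5, 'ztop': 119.9, 'zmax': 127.2, 'n': 643}
top 0.81 [294. 178.] {'c': [306.5, 220.5], 'L': 284.7, 'W': 74.0, 'yaw': -80.4, 'down': -173.0, 'slope': 8.8, 'ztop': 30.7, 'zmax': 36.6, 'n': 459}
top 0.43 [247. 362.] {'c': [432.9, -165.3], 'L': 51.3, 'W': 6.8, 'yaw': 1.9, 'down': 91.4, 'slope': 83.2, 'ztop': 29.6, 'zmax': 53.7, 'n': 73}
[... 189 characters left out ...]
480371
0.56 0.7458779151030597
0.6 0.0008543377764492943
0.64 0.0007487656189613056
0.68 -0.00023926644681982557
side 0.82 [173. 382.] {'c': [433.0, -162.1], 'L': 56.2, 'W': 13.3, 'yaw': 8.3, 'down': 95.9, 'slope': 42.0, 'ztop': 25.1, 'zmax': 33.7, 'n': 180}
side 0.62 [381. 388.] {'c': [286.8, 337.5], 'L': 73.0, 'W': 47.7, 'yaw': 6.1, 'down': -176.0, 'slope': 9.0, 'ztop': 28.9, 'zmax': 34.9, 'n': 980}
side 0.57 [138. 386.] {'c': [434.7, -198.9], 'L': 73.6, 'W': 50.6, 'yaw': 89.2, 'down': 89.2, 'slope': 16.1, 'ztop': 117.1, 'zmax': 125.5, 'n': 577}
side 0.56 [160. 380.] {'c': [431.7, -168.1], 'L': 54.2, 'W': 18.5, 'yaw': 15.1, 'down': 89.9, 'slope': 57.0, 'ztop': 51.8, 'zmax': 63.3, 'n': 161}
```

View pics/s5.png

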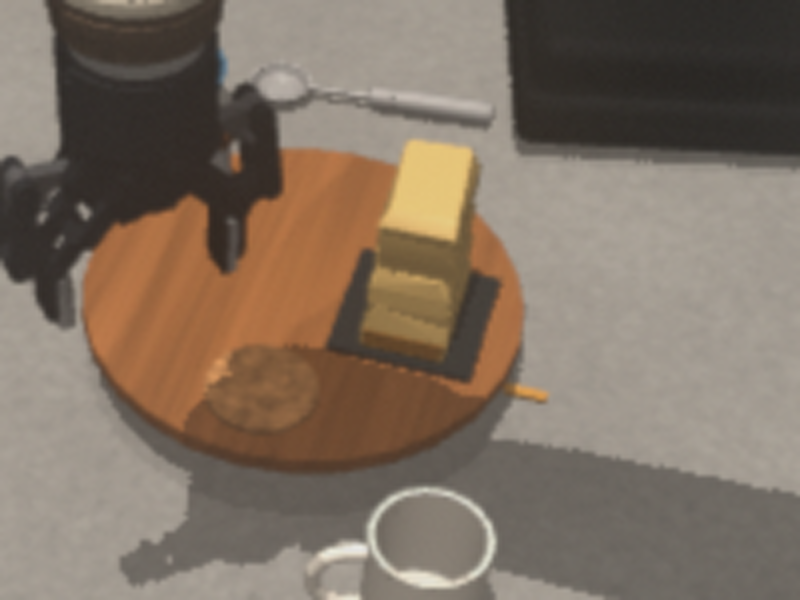

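View pics/t5.png

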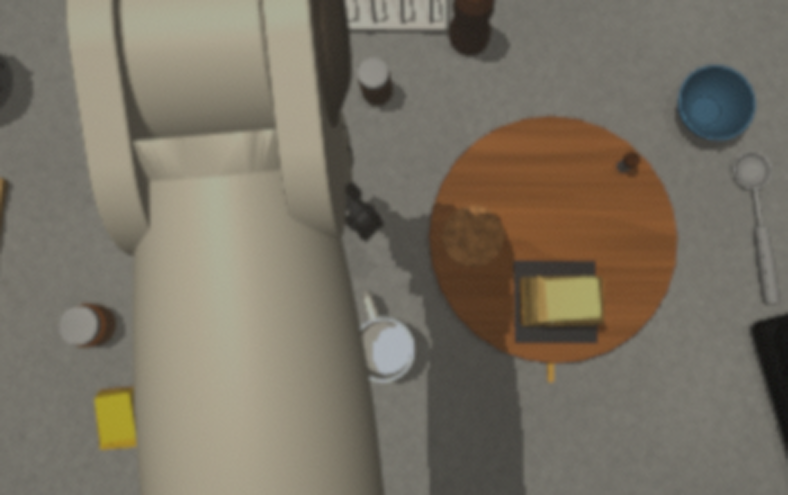

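```bash
python3 -m jog '[[0,0.8,-1.4,0,0,0,0],[0,1.6,-3,0,0,0,0],[0,2.2,-4.7,0,0,0,0],[0,2.45,-6.5,0,0,0,0],[0,2.45,-8.3,0,0,0,0]]' && python3 -m jog '[[0,0,-1.8,0,0,0,0],[0,0,-3.5,0,0,0,0],[0,0,-4.8,0,0,0,0],[0,0,-5.42,0,0,0,0],[0,0,-5.42,0,0,0,0]]' && python3 -m jog '[[0,0,0,-1.5,0,0,0],[0,0,0,-3,0,0,0],[0,0,0,-4.5,0,0,0],[0,0,0,-5.6,0,0,0],[0,0,0,-6.4,0,0,0]]'
```

```text
time: 37.9
ee_pos: [0.6008, -0.1587, 0.2706]
tcp_rot: [-90.0, -0.0, 44.9]
wrist_force: [0.2, 0.6, 0.5]
opening: 0.0856
time: 38.4
ee_pos: [0.6002, -0.2941, 0.2703]
tcp_rot: [-90.0, 0.0, 44.7]
wrist_force: [0.4, 0.7, -0.7]
opening: 0.0854
time: 38.9
ee_pos: [0.6002, -0.2902, 0.1087]
tcp_rot: [-89.9, 0.0, 45.0]
wrist_force: [-0.3, -0.1, 0.9]
opening: 0.0855
```

```bash
python3 -m jog '[[0,0.05,0,-0.6,0,0,0],[0,0.05,0,-1.1,0,0,0],[0,0.05,0,-1.4,0,0,0],[0,0.05,0,-1.45,0,0,0],[0,0.05,0,-1.45,0,0,0]]' && python3 -m jog '[[0.5,0,0,0,0,0,0],[0.7,0,0,0,0,0,0],[0.8,0,0,0,0,0,0],[0.9,0,0,0,0,0,0],[0.9,0,0,0,0,0,0]]' 40 && python3 -m jog '[[0.95,0,0,0,0,0,0],[0.95,0,0,0,0,0,0]]'
python3 - <<'E'
import numpy as np
from workcell import bot
o=bot.get_obs();x,y=o["ee_pos"][:2];print(o["ee_pos"],o["tcp_rot"])
c=np.array([.5137,-.204]);v=np.array([x,y])-c;print(np.hypot(*v),np.degrees(np.arctan2(v[1],v[0])))
E
```

```text
time: 39.4
ee_pos: [0.6024, -0.2923, 0.0749]
tcp_rot: [-90.0, -0.0, 44.9]
wrist_force: [0.5, 0.0, 0.3]
opening: 0.0853
time: 39.9
ee_pos: [0.6025, -0.2921, 0.0747]
tcp_rot: [-90.0, -0.0, 45.0]
wrist_force: [3.3, 1.8, -0.2]
opening: 0.0173
time: 40.1
ee_pos: [0.6027, -0.292, 0.0746]
tcp_rot: [-90.0, -0.1, 45.0]
wrist_force: [3.4, 2.7, 3.2]
opening: 0.0173
[ 0.60266138 -0.29197319  0.07462334] [-9.00306860e+01 -5.23980497e-02  4.49703668e+01]
0.12511359088888893 -44.68000335317273
```

```bash
python3 -m jog '[[0.95,0.09,0.09,0,0,0,0.3],[0.95,0.18,0.19,0,0,0,0.6],[0.95,0.35,0.39,0,0,0,1.2],[0.95,0.51,0.6,0,0,0,1.8],[0.95,0.66,0.81,0,0,0,2.4]]' && python3 -m jog '[[0.95,0.13,0.23,0,0,0,0.6],[0.95,0.26,0.46,0,0,0,1.2],[0.95,0.37,0.69,0,0,0,1.8],[0.95,0.47,0.93,0,0,0,2.4],[0.95,0.56,1.18,0,0,0,3]]' && python3 -m jog '[[0.95,0.07,0.25,0,0,0,0.6],[0.95,0.14,0.5,0,0,0,1.2],[0.95,0.18,0.76,0,0,0,1.8],[0.95,0.22,1.02,0,0,0,2.4],[0.95,0.24,1.28,0,0,0,3]]' && python3 -m jog '[[0.95,0.01,0.13,0,0,0,0.3],[0.95,0.01,0.26,0,0,0,0.6],[0.95,0.01,0.26,0,0,0,0.6]]'
python3 - <<'E'
from h import *
o=bot.get_obs();v=o["ee_pos"][:2]-np.array([.5137,-.204]);print(np.hypot(*v),np.degrees(np.arctan2(v[1],v[0])))
p,P=chunks("side");cv2.imwrite('pics/s6.png',cv2.resize(p[70:240,280:480,::-1],None,fx=3,fy=3,interpolation=cv2.INTER_CUBIC))
E
```

```text
time: 40.6
ee_pos: [0.619, -0.2718, 0.0746]
tcp_rot: [-90.0, 0.0, 57.1]
wrist_force: [-1.4, 0.1, 4.1]
opening: 0.0177
time: 41.1
ee_pos: [0.633, -0.2423, 0.0746]
tcp_rot: [-90.0, 0.0, 72.1]
wrist_force: [-0.9, 0.2, 5.6]
opening: 0.0175
time: 41.6
ee_pos: [0.6388, -0.2106, 0.0746]
tcp_rot: [-90.0, 0.1, 87.1]
wrist_force: [-1.2, -2.4, 3.9]
opening: 0.0175
time: 41.9
ee_pos: [0.6389, -0.2034, 0.0746]
tcp_rot: [-90.0, -0.0, 90.1]
wrist_force: [-1.6, 1.3, 5.2]
opening: 0.0176
0.1252328896710336 0.25324861282842637
side 0.86 [125. 383.] {'c': [459.4, -257.1], 'L': 79.1, 'W': 51.0, 'yaw': -40.6, 'down': 117.7, 'slope': 16.4, 'ztop': 117.7, 'zmax': 125.3, 'n': 583}
side 0.68 [155. 379.] {'c': [463.0, -236.4], 'L': 102.9, 'W': 51.3, 'yaw': -9.4, 'down': 38.7, 'slope': 0.8, 'ztop': 26.2, 'zmax': 34.7, 'n': 289}
side 0.59 [381. 388.] {'c': [287.5, 336.8], 'L': 72.8, 'W': 49.8, 'yaw': 5.6, 'down': -179.0, 'slope': 9.6, 'ztop': 29.1, 'zmax': 35.0, 'n': 1012}
side 0.55 [146. 380.] {'c': [462.9, -238.5], 'L': 92.4, 'W': 46.7, 'yaw': -10.4, 'down': 7.8, 'slope': 5.4, 'ztop': 49.2, 'zmax': 63.6, 'n': 284}
side 0.51 [137. 380.] {'c': [462.4, -239.1], 'L': 77.4, 'W': 39.5, 'yaw': -8.4, 'down': -144.8, 'slope': 6.4, 'ztop': 75.0, 'zmax': 84.4, 'n': 149}
```

View pics/s6.png

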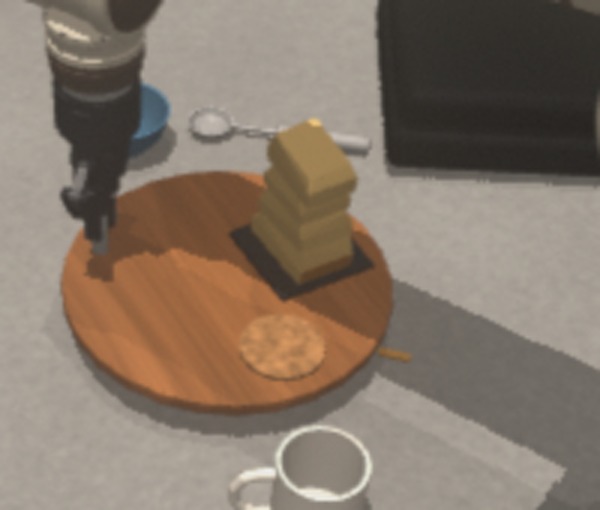

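Halfway (knob at image left ~(100,245), stack intact at ~(310,200)). Continue the other 45°.

```bash
python3 -m jog '[[0.95,0,0.13,0,0,0,0.3],[0.95,-0.03,0.39,0,0,0,0.9],[0.95,-0.07,0.65,0,0,0,1.5],[0.95,-0.11,0.91,0,0,0,2.1],[0.95,-0.17,1.17,0,0,0,2.7]]' && python3 -m jog '[[0.95,-0.07,0.25,0,0,0,0.6],[0.95,-0.15,0.5,0,0,0,1.2],[0.95,-0.25,0.74,0,0,0,1.8],[0.95,-0.36,0.98,0,0,0,2.4],[0.95,-0.48,1.21,0,0,0,3]]' && python3 -m jog '[[0.95,-0.13,0.22,0,0,0,0.6],[0.95,-0.27,0.44,0,0,0,1.2],[0.95,-0.43,0.65,0,0,0,1.8],[0.95,-0.6,0.85,0,0,0,2.4],[0.95,-0.77,1.04,0,0,0,3]]' && python3 -m jog '[[0.95,-0.05,0.06,0,0,0,0.2],[0.95,-0.09,0.11,0,0,0,0.3],[0.95,-0.09,0.11,0,0,0,0.3],[0.95,-0.09,0.11,0,0,0,0.3]]'
python3 - <<'E'
from h import *
o=bot.get_obs();v=o["ee_pos"][:2]-np.array([.5137,-.204]);print(np.hypot(*v),np.degrees(np.arctan2(v[1],v[0])))
E
```

```text
time: 42.5
ee_pos: [0.6353, -0.1745, 0.0746]
tcp_rot: [-90.1, 0.0, 103.6]
wrist_force: [1.3, -0.9, 4.0]
opening: 0.0172
time: 43.0
ee_pos: [0.6233, -0.1441, 0.0746]
tcp_rot: [-90.1, 0.0, 118.6]
wrist_force: [1.3, -0.2, 4.0]
opening: 0.0172
time: 43.5
ee_pos: [0.6041, -0.1181, 0.0746]
tcp_rot: [-90.1, 0.1, 133.6]
wrist_force: [0.6, -0.2, 3.9]
opening: 0.0175
time: 43.9
ee_pos: [0.6017, -0.1158, 0.0746]
tcp_rot: [-90.0, 0.0, 134.9]
wrist_force: [2.8, 1.1, 6.0]
opening: 0.0175
0.12458563278468456 45.06410547946589
```

```bash
python3 -m jog '[[0.5,0,0,0,0,0,0],[0,0,0,0,0,0,0],[0,0,0,0,0,0,0],[0,0,0,1,0,0,0],[0,0,0,2.5,0,0,0]]' && python3 -m jog '[[0,0,0,1.5,0,0,0],[0,0,0,3.3,0,0,0],[0,0,0.5,5,0,0,0],[0,0,2,5.5,0,0,-1.5],[0,-0.4,3.6,5.5,0,0,-3]]' && python3 -m jog '[[0,-0.7,1.6,0,0,0,-1.5],[0,-1.4,3.2,0,0,0,-3],[0,-2.1,4.8,0,0,0,-4.5],[0,-2.8,6.4,0,0,0,-6],[0,-3.5,8,0,0,0,-7.5]]' && python3 -m jog '[[0,-0.7,1.5,0,0,0,-1.5],[0,-1.4,3,0,0,0,-3],[0,-2.1,4.5,0,0,0,-4.5],[0,-2.8,6,0,0,0,-6],[0,-3.5,7,0,0,0,-7.5]]' && python3 -m jog '[[0,-0.3,0,0,0,0,0],[0,-0.3,0,0,0,0,0]]'
python3 - <<'E'
from h import *
o=bot.get_obs();print(o['ee_pos'],o['tcp_rot'])
p,P=cloud("wrist");cv2.imwrite("pics/w7.png",p[:,:,::-1])
for r in bot.regions_of("wrist","honey")[:3]:
    q=P[r["pixels"]];t=q[q[:,2]>.055]
    print(round(r["conf"],2),np.round(r["point"]),np.nanmedian(q,0), cv2.minEnclosingCircle((t[:,:2]*1000).astype(np.float32)) if len(t) else 0, np.nanpercentile(q[:,2],95))
p,P=cloud("top");cv2.imwrite('pics/t7.png',cv2.resize(p[110:330,130:480,::-1],None,fx=2.25,fy=2.25,interpolation=cv2.INTER_CUBIC))
z=P[...,2];k=(p.max(2)<70)&(abs(z-.057)<.004)&(np.hypot(P[...,0]-.515,P[...,1]+.203)<.15)
print("tile",cv2.minAreaRect((P[k][:,:2]*1000).astype(np.float32)))
h=cv2.cvtColor(p,cv2.COLOR_RGB2HSV)
for r in bot.regions_of("top","pad_centre")[:1]+bot.regions_of("top","chunk1")[:2]:
    q=P[r["pixels"]];print(np.round(r["point"]),shape(q,zb=.057))
E
```

```text
time: 44.4
ee_pos: [0.5996, -0.1155, 0.1346]
tcp_rot: [-89.8, -0.3, 134.9]
wrist_force: [0.8, -0.0, 0.9]
opening: 0.0852
time: 44.9
ee_pos: [0.5922, -0.0256, 0.2763]
tcp_rot: [-90.2, 0.1, 119.5]
wrist_force: [1.1, -0.0, 0.4]
opening: 0.0857
time: 45.4
ee_pos: [0.5026, 0.1755, 0.2741]
tcp_rot: [-90.0, 0.0, 82.1]
wrist_force: [0.6, 0.5, -0.2]
opening: 0.0856
time: 45.9
ee_pos: [0.415, 0.3511, 0.2737]
tcp_rot: [-90.0, 0.1, 44.7]
wrist_force: [1.0, -0.3, 0.0]
opening: 0.0853
time: 46.1
ee_pos: [0.4078, 0.3495, 0.2742]
tcp_rot: [-90.0, 0.0, 45.1]
wrist_force: [-0.1, -0.3, -0.7]
opening: 0.0856
[0.40778582 0.34946303 0.27418902] [-9.00046478e+01  4.24171649e-02  4.51482405e+01]
0.98 [149. 334.] [0.39906366 0.37863287 0.06023146] ((401.4714660644531, 377.0322570800781), 24.311378479003906) 0.061715637680230216
tile ((515.7893676757812, -283.4198913574219), (95.79444885253906, 95.24500274658203), 0.847226083278656)
[218. 371.] {'c': array([ 548.6, -216.1]), 'L': 240.6, 'W': 63.9, 'yaw': 50.1, 'down': np.float64(50.3), 'slope': np.float64(14.8), 'ztop': np.float64(76.1), 'zmax': np.float64(50.6), 'n': 54}
[213. 414.] {'c': array([ 514. , -282.9]), 'L': 70.0, 'W': 49.1, 'yaw': 2.9, 'down': np.float64(171.1), 'slope': np.float64(13.9), 'ztop': np.float64(119.6), 'zmax': np.float64(127.5), 'n': 587}
[213. 402.] {'c': array([ 515.1, -259.1]), 'L': 61.1, 'W': 3.7, 'yaw': -0.6, 'down': np.float64(89.6), 'slope': np.float64(77.6), 'ztop': np.float64(78.1), 'zmax': np.float64(87.6), 'n': 70}
```

View pics/t7.png

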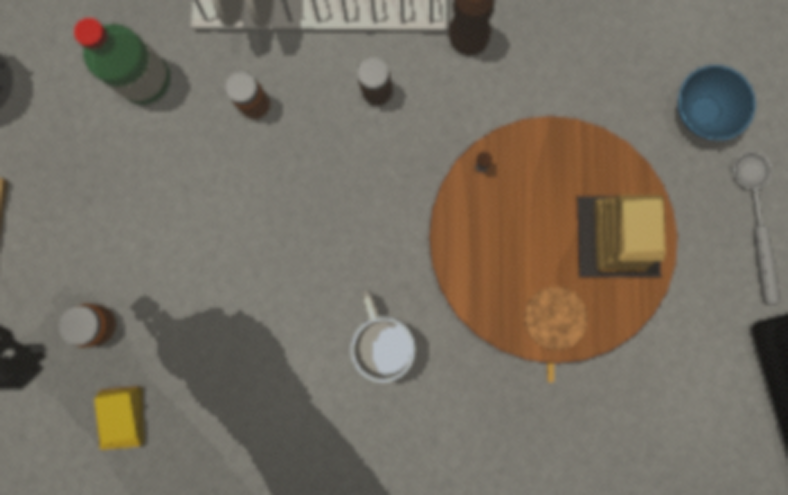

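View pics/w7.png

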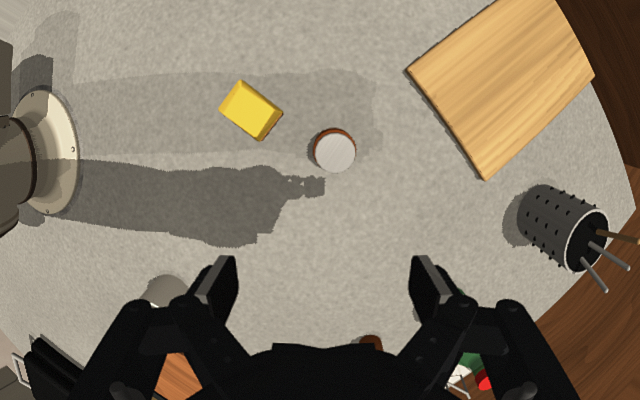

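```bash
python3 -m jog '[[0,-0.25,0.6,0,0,0,0],[0,-0.25,1.1,-0.5,0,0,0],[0,-0.25,1.1,-2,0,0,0],[0,-0.25,1.1,-3.8,0,0,0],[0,-0.25,1.1,-5.4,0,0,0]]' && python3 -m jog '[[0,0,0,-1.4,0,0,0],[0,0,0,-2.6,0,0,0],[0,0,0,-3.6,0,0,0],[0,0,0,-4.4,0,0,0],[0,0,0,-4.8,0,0,0]]' && python3 -m jog '[[0,0,0,-0.2,0,0,0],[0,0,0,-0.28,0,0,0],[0.5,0,0,-0.28,0,0,0],[0.6,0,0,-0.28,0,0,0],[0.6,0,0,-0.28,0,0,0]]' 40 && python3 -m jog '[[0.6,0,0,0,0,0,0],[0.6,0,0,0,0,0,0],[0.6,0,0,0,0,0,0]]' && python3 -m jog '[[0.6,0,0,0.4,0,0,0],[0.6,0,0,1.2,0,0,0],[0.6,0,0,2.6,0,0,0],[0.6,0,0,4.4,0,0,0],[0.6,0,0,6,0,0,0]]'
```

```text
time: 46.85
ee_pos: [0.402, 0.3772, 0.1362]
tcp_rot: [-90.0, 0.1, 45.0]
wrist_force: [0.9, -0.4, -0.4]
opening: 0.085
time: 47.35
ee_pos: [0.4012, 0.3764, 0.0162]
tcp_rot: [-90.0, 0.2, 45.0]
wrist_force: [-0.6, -1.0, 0.6]
opening: 0.0856
time: 47.85
ee_pos: [0.4029, 0.3772, 0.0134]
tcp_rot: [-90.0, -0.1, 44.9]
wrist_force: [-0.5, -0.1, 6.1]
opening: 0.0523
time: 48.15
ee_pos: [0.4029, 0.3772, 0.0134]
tcp_rot: [-90.0, -0.1, 44.9]
wrist_force: [-1.5, -0.1, 6.0]
opening: 0.0526
time: 48.65
ee_pos: [0.4022, 0.3765, 0.1646]
tcp_rot: [-90.0, -0.0, 44.9]
wrist_force: [0.8, 0.7, -1.5]
opening: 0.0523
```

```bash
python3 -m jog '[[0.6,0,-1,0.2,0,0,0],[0.6,0,-2.6,0.4,0,0,0],[0.6,0,-4.2,0.4,0,0,0],[0.6,0,-5.8,0.4,0,0,0],[0.6,0,-7.4,0.4,0,0,0]]' && python3 -m jog '[[0.6,0.1,-1.7,0,0,0,0],[0.6,0.2,-3.4,0,0,0,0],[0.6,0.3,-5.1,0,0,0,0],[0.6,0.44,-6.8,0,0,0,0],[0.6,0.44,-8.4,0,0,0,0]]' && python3 -m jog '[[0.6,0,-1.7,0,0,0,0],[0.6,0,-3.4,0,0,0,0],[0.6,0,-5,0,0,0,0],[0.6,0,-6.4,0,0,0,0],[0.6,0,-7.2,0,0,0,0]]' && python3 -m jog '[[0.6,0,-0.26,0,0,0,0],[0.6,0,-0.26,0,0,0,0],[0.6,0,-0.26,0,0,0,0]]'
```

```text
time: 49.15
ee_pos: [0.402, 0.1903, 0.1728]
tcp_rot: [-90.0, -0.0, 45.0]
wrist_force: [0.6, -0.1, -1.4]
opening: 0.0525
time: 49.65
ee_pos: [0.4132, -0.0201, 0.1729]
tcp_rot: [-90.0, -0.0, 44.9]
wrist_force: [1.3, 0.2, -1.9]
opening: 0.0524
time: 50.15
ee_pos: [0.4129, -0.2006, 0.1726]
tcp_rot: [-90.0, 0.0, 44.8]
wrist_force: [0.3, 0.4, -2.0]
opening: 0.0522
time: 50.45
ee_pos: [0.4134, -0.204, 0.1725]
tcp_rot: [-90.0, -0.0, 45.0]
wrist_force: [0.2, -0.7, -2.0]
opening: 0.0525
```

```bash
python3 -m jog '[[0.6,0,0,-1,0,0,0],[0.6,0,0,-2,0,0,0],[0.6,0,0,-3,0,0,0],[0.6,0,0,-3.6,0,0,0],[0.6,0,0,-3.8,0,0,0]]';  python3 -m jog '[[0.6,0.02,0,-0.1,0,0,0],[0.6,0.02,0,-0.18,0,0,0],[0.6,0.02,0,-0.2,0,0,0],[0.6,0.02,0,-0.2,0,0,0]]'; python3 -m jog '[[0.6,0,0,-0.04,0,0,0],[0.6,0,0,-0.07,0,0,0],[0.6,0,0,-0.07,0,0,0]]'
```

```text
time: 50.95
ee_pos: [0.4129, -0.2036, 0.076]
tcp_rot: [-89.9, 0.0, 45.0]
wrist_force: [0.2, 0.5, -2.2]
opening: 0.0525
time: 51.35
ee_pos: [0.4143, -0.2049, 0.0729]
tcp_rot: [-90.1, -0.0, 44.9]
wrist_force: [-0.2, 0.1, -2.6]
opening: 0.0522
time: 51.65
ee_pos: [0.4139, -0.2048, 0.0705]
tcp_rot: [-90.0, 0.0, 44.9]
wrist_force: [-0.8, -0.2, -1.6]
opening: 0.0522
```

Nearly touching. Lower the last millimetre, release, withdraw and look.

```bash
python3 -m jog '[[0.6,0,0,-0.04,0,0,0],[0.6,0,0,-0.04,0,0,0],[0.45,0,0,-0.04,0,0,0],[0,0,0,-0.04,0,0,0],[0,0,0,-0.04,0,0,0]]' && python3 -m jog '[[0,0,0,0.5,0,0,0],[0,0,0,1.8,0,0,0],[0,0,0,3.5,0,0,0],[0,0,0,5.2,0,0,0],[0,0,0,7,0,0,0]]' && python3 -m jog '[[0,0,1.5,0,0,0,0],[0,0,3.2,0,0,0,0],[0,0,4.9,0,0,0,0],[0,0,6.6,0,0,0,0],[0,0,8.3,0,0,0,0]]' && python3 -m jog '[[0,0,1.5,0,0,0,0],[0,0,3,0,0,0,0],[0,0,4,0,0,0,0],[0,0,4,0,0,0,0],[0,0,4,0,0,0,0]]'
python3 - <<'E'
from h import *
p,P=chunks("top");a=p;z=P[...,2]
k=(abs(z-.117)<.006)&(np.hypot(P[...,0]-.414,P[...,1]+.204)<.05);print("jar lid",cv2.minEnclosingCircle((P[k][:,:2]*1000).astype(np.float32)),np.nanmedian(P[k],0),k.sum())
k=(p.max(2)<70)&(abs(z-.057)<.004)&(np.hypot(P[...,0]-.515,P[...,1]+.203)<.15);print("tile",cv2.minAreaRect((P[k][:,:2]*1000).astype(np.float32)))
h=cv2.cvtColor(p,cv2.COLOR_RGB2HSV)
p,P=chunks("side")
cv2.imwrite("pics/f.png",np.hstack([cv2.resize(x[...,::-1],(400,400),interpolation=cv2.INTER_CUBIC) for x in (a[130:280,300:450],p[70:230,280:440])]))
E
```

```text
time: 52.15
ee_pos: [0.4141, -0.2048, 0.0697]
tcp_rot: [-90.0, -0.0, 44.9]
wrist_force: [-0.1, 0.2, 0.6]
opening: 0.0791
time: 52.65
ee_pos: [0.4136, -0.2046, 0.2469]
tcp_rot: [-90.0, -0.0, 45.0]
wrist_force: [0.7, -1.5, 0.3]
opening: 0.0855
time: 53.15
ee_pos: [0.4136, 0.0043, 0.2456]
tcp_rot: [-90.1, -0.1, 44.9]
wrist_force: [1.3, -0.2, -1.0]
opening: 0.0856
time: 53.65
ee_pos: [0.4139, 0.103, 0.2452]
tcp_rot: [-90.0, -0.0, 45.0]
wrist_force: [-0.2, -0.0, 0.1]
opening: 0.0854
top 0.96 [214. 414.] {'c': [514.5, -284.1], 'L': 69.7, 'W': 50.6, 'yaw': 0.7, 'down': 171.8, 'slope': 13.7, 'ztop': 119.7, 'zmax': 126.9, 'n': 627}
top 0.67 [218. 396.] {'c': [513.1, -257.6], 'L': 83.4, 'W': 12.7, 'yaw': 7.1, 'down': 92.7, 'slope': 43.4, 'ztop': 26.9, 'zmax': 31.5, 'n': 93}
top 0.51 [214. 403.] {'c': [518.3, -260.0], 'L': 67.2, 'W': 5.6, 'yaw': -1.1, 'down': 88.7, 'slope': 72.0, 'ztop': 81.9, 'zmax': 97.7, 'n': 91}
jar lid ((413.69708251953125, -204.81687927246094), 23.83160972595215) [ 0.41311424 -0.20422098  0.11686829] 272
tile ((515.5305786132812, -283.13330078125), (95.1974868774414, 95.277587890625), 0.7472341060638428)
side 0.91 [382. 387.] {'c': [287.3, 336.8], 'L': 74.0, 'W': 50.8, 'yaw': 6.9, 'down': -173.3, 'slope': 9.7, 'ztop': 29.0, 'zmax': 34.9, 'n': 1023}
side 0.38 [141. 350.] {'c': [550.9, -254.3], 'L': 15.8, 'W': 8.6, 'yaw': -13.4, 'down': nan, 'slope': nan, 'ztop': nan, 'zmax': 26.1, 'n': 34}
```

View pics/f.png

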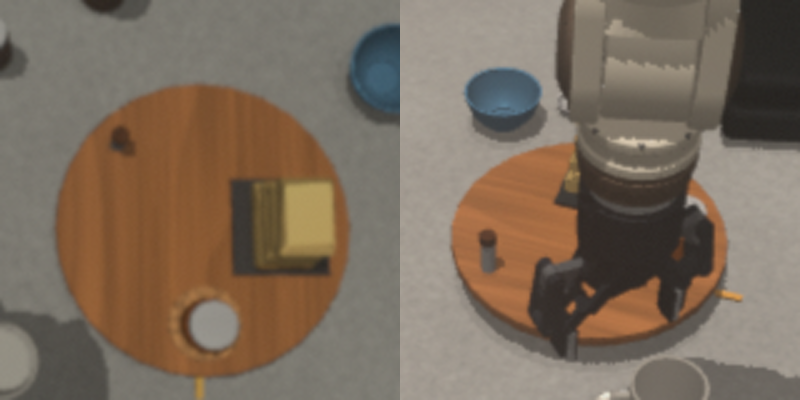

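```bash
python3 -c "
from workcell import bot
print(bot.job_done())"
```

```text
the job is handed in; nothing more can be done
None
```

The job is done and handed in, at about 54 s of robot time. All four cheese chunks present (1, 2, 3 and 4; chunk5 was absent) are stacked on the tile. The board is a quarter turn on, at the pad-front click, and the honey jar stands on the pad.

- **Stack:** I turned the board to its tile-front click, then built it in the order 1, 2, 4, 3 from the bottom, with chunk2 turned round to offset chunk1's slope. From the order and the given slopes, the chunks should lean about 0°, 7°, 1° and 4°. The measured tops agree to about 1°.
- **A knock:** chunk4 was knocked about 3 cm aside during the run. I waited until it stopped, found it again and picked it up from there. The grip did not visibly slip at any point.
- **Quarter turn:** I carried the knob slowly through the halfway click to the quarter turn. The stack stayed intact.
- **Last checks (top camera):**

| Check | Result |
|---|---|
| Top chunk against tile centre | 1.4 mm off |
| Top chunk slope | 13.7° (9° of it is chunk3's own shape) |
| Jar lid against the pad centre worked out from the board's axis | about 1 mm off |
| Jar lid height | 117 mm, as expected for a jar upright on the pad |
| Board angle | about 0.7° from square, which is within the click and about what the measurement can resolve |

In the last side view the arm hid most of the stack and jar, so that view confirmed nothing. I did not touch the yellow look-alike or the other items.

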